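Free-running check of a clutch drum on the bench turntable

TASK

Check that the turntable with the clutch drum runs free: by its upright black handle set it turning, either way round, at an easy pace of about one turn in four seconds, let go, and while it coasts on its own go round with it for a good eight seconds, fingertips just over the top of the handle or around it, within 2 cm and without touching anything on it. Then take the handle while it is still turning, bring it to rest at the red pointer and let go, leaving the rest of the bench as it is.

Things in the scene. Friction and masses are not known exactly. Their poses are not given: they have to be found in the camera images.
- stand: Fixed blue cast base of the bench turntable, 236 mm across, bolted down. Origin on the vertical turning axis, at bench height; z up. A red pointer 24 mm wide stands on a bracket beside the turning plate, towards the base's +x axis, 138 to 174 mm from the axis, its top 58 mm above the bench. Place and direction differ from run to run.
- rotor (a joint): Angle (rad) of the turning part about the vertical axis, growing counter-clockwise seen from above, without limit; 0 and every whole turn (2 pi) = handle in line with the red pointer. Inertia nominally 0.063 kg m2, but 0.55 to 1.65 times that; viscous drag 0.0028 N m s/rad, dry drag 0.002 N m: let go at 1 rad/s it loses 0.045 to 0.14 rad/s each second.
- handle_top (a point): Centre of the top face (yellow dot) of the upright black handle, 105 mm from the turning axis, 155 mm above the bench. The handle goes round with the plate: a round vertical grip, 30 mm in diameter from 112 to 150 mm above the bench, a little thinner below, and it spins freely on its steel stem (a revolving winding grip).
- drum_rim (a point): Centre of the mouth of the brass-coloured clutch drum in the middle of the turning part, on the turning axis, 100 mm above the bench. The drum is 120 mm across and is clamped by three dark dogs to a steel plate 270 mm across, 15 mm thick, whose top is 52 mm above the bench. Drum, dogs, plate and handle turn as one, nominally 8.5 kg (differs).
- parked (a point): Fixed point on the handle's circle (105 mm from the axis, 155 mm above the bench) in line with the red pointer: the top of the handle is here when it is parked.
- oil_bottle: Green oil bottle, 68 mm across, 190 mm tall, standing; origin at the centre of its underside. Bystander.
- plates: Ring-shaped stack of clutch plates, 134 mm across, 34 mm high, lying flat; origin at the centre of its underside. Bystander.
- spare_drum: Second brass-coloured clutch drum, 132 mm across, 85 mm high, standing on the bench, open side up; origin at the centre of its underside. Bystander.
- gear: Steel gear with hub, 97 mm across, 44 mm high, lying flat; origin at the centre of its underside. Bystander.
- screwdriver: Screwdriver, 200 mm long, lying on the bench along its x axis. Bystander.
- wrench: Steel wrench, 200 mm long, lying on the bench along its x axis. Bystander.

How it is judged:
On the way, in this order (a step that is already met when the one before it is completed fails the run):
1. the turntable coasts untouched above 0.2 rad/s with the TCP within 22 mm of the handle horizontally, from 30 mm below to 50 mm above its top, for 7.5 s on end ((velocity of joint rotor above 0.2 rad/s or velocity of joint rotor below -0.2 rad/s) and horizontal distance between the grasp point and handle_top below 0.022 m and z of the grasp point in the frame of handle_top between -0.03 and 0.05 m and contact force between each of the fingers, the arm and stand below 0.05 N), for 7.5 s.
2. the fingers take the handle while it is still turning (more than 0.08 rad/s) ((velocity of joint rotor above 0.08 rad/s or velocity of joint rotor below -0.08 rad/s) and contact force between the fingers and stand above 0.5 N and horizontal distance between the grasp point and handle_top below 0.06 m), for 0.03 s.
At the end, for the whole second after the job is handed in: The handle stands within 18 mm of its place at the red pointer, at rest (under 0.04 rad/s) and let go (horizontal distance between handle_top and parked below 0.018 m and velocity of joint rotor between -0.04 and 0.04 rad/s); the robot touches nothing.
It fails at once if the turntable is spun too fast (over 2.5 rad/s) (velocity of joint rotor above 2.5 rad/s or velocity of joint rotor below -2.5 rad/s).
It fails at once if a thing lying about on the bench is moved more than 30 mm (distance of any of oil_bottle, plates, spare_drum, gear, screwdriver, wrench from where it was at the start of the episode above 0.03 m).
It fails at once if the oil bottle is tipped (angle between oil_bottle's own z axis and vertical above 0.3 rad).
It also fails if it takes over 72 s, if anything falls off the work surface, if the arm or the gripper's body presses on something with over 40 N, if the wrist force passes 120 N, or if a joint passes its speed limit or range.

ROBOT

A 7-joint arm with a two-finger parallel gripper is mounted at the origin on the work surface. World frame = base frame: x ahead of the robot, y to its left, z up, the work surface at z = 0. Lengths are in m, angles in rad, forces in N, time in s.
With the tool pointing down it reaches from about 0.425 to 0.875 m from the base axis. Payload 4.7 kg.
Tool frame: the origin (TCP) lies between the finger pads, 19 mm behind the fingertips; this is the grasp point; z points along the fingers, y is the direction in which the jaws open and shut (so a half turn about z gives the same grasp; the last joint's range is limited). The gripper opens to 87 mm and grips with 3 to 60 N. Pads are 19 mm wide; open, the fingers measure 117 mm over their backs; the gripper's body (75 mm by 190 mm) begins 51 mm behind the grasp point.
Start: joints at [1.278, 0.321, -0.07, 1.45, 0.023, 1.371, -0.057], TCP at [0.196, -0.62, 0.241] pointing down, gripper open.
Joint ranges: [-2.86, 2.86], [-0.3, 2.09], [-1.38, 1.24], [0.06, 2.45], [-1.56, 4.7], [0.09, 2.05], [-2.69, 2.69]. Speed limits (rad/s): [2.57, 2.57, 3.14, 3.14, 3.14, 3.14, 3.14].

INTERFACE

Orientations are given as a rotation vector (axis times angle).
In Python, from bench import ctrl gives the robot as it stands. The module is installed in compiled form; this text tells all that it offers.
- The arm moves only by the tool move_arm, never from a script. Its argument "rows" is a list of rows, each an object with "xyz": the shift along the tool's x, y, z in cm, a list of three; "twist": the turn, a rotation vector about the tool's x, y, z in rad, a list of three; "grip": the closure, from 0 (fully open) to 1 (shut). A call has 1 to 5 rows; each row is the pose to reach, as a shift and turn from the pose commanded when the call began, along the tool's axes at that moment; what a row does not reach only later rows make up. A row lasts 1/10 s, in which the tool goes at most 50 mm and 8.59 degrees, less where a joint would pass 70% of its speed; a pose out of reach is approached as far as the arm can. A call with a gripper value outside its range is refused whole. The fingers move at their own pace and stop on an object; "force" is the grip in N (left out, the last holds). Time passes only in rows, so rows that repeat a pose let the fingers close. It gives the time, the measured TCP pose, the force and the opening at its end, in the units of the state.
- ctrl.get_state(): the state, without advancing time (a new reading comes with each control period).
- ctrl.get_image(name): name is "scene" or "side" or "wrist"; returns (picture, depth): 400x640x3 uint8, blue, green, red; 400x640 float32, m along the optical axis (not along the pixel's ray), 0 where there is no reading.
- ctrl.camera_info(name): a dict with "mtx" (3x3 intrinsics, pixels), "world_from_camera" (4x4, takes a point from camera to world coordinates). Camera axes: x right, y down, z forward; pixel columns grow to the right and rows downward; lengths in m; the calibration is good to about 2 mm. A picture is of the moment at which its call begins: read the wrist's pose just before it. camera_info takes no time and is no camera call; for the wrist camera it gives the pose at the moment of the call.
- ctrl.close_job(): hands the job in, once; it reports no verdict.
The state is a dict: "time": time; "joint_positions": joint angles; "qd": joint speeds; "joint_torque": joint torques, N m; "position": TCP position; "tool_rot": TCP orientation; "ft_force": force on the tool from outside, world axes, zero at the start; "torque": the same for the moment, N m; "grip_width": opening from 0.0 (shut) to 1.0 (fully open).
Only numpy, scipy, OpenCV 4.12 (cv2) and the standard library are available. Lean on these libraries where they do the work, as an engineer would, in place of code of your own. Each camera call takes 0.05 s, during which the arm holds its last target. There are 200 camera calls.

## Working session

There is one attempt and no reset: what is moved stays moved. The work goes in short steps, Python scripts to look and compute and a tool call to move; the robot and the scene stay as the last step left them, time stands still between calls to the robot, and variables do not carry over. Pictures are saved under pics/ and viewed, about 8 in all and at most 12, crops included, and the job is handed in when it is done.

Besides the shell and the picture viewer there is one more tool, called after ">>>" by a JSON object that holds its "api" and its "payload", one argument or row to a line. move_arm: Moves the arm, as the interface text tells. Its arguments: {"type":"object","properties":{"rows":{"type":"array"},"force":{"type":"number"}},"required":["rows"]}

```bash
mkdir -p pics; python3 - <<'E'
from bench import ctrl
import cv2,numpy as np
s=ctrl.get_state();print(s)
for n in("scene","side"):
    im,d=ctrl.get_image(n);cv2.imwrite(f"pics/{n}0.png",im);np.savez(f"pics/{n}0.npz",im=im,d=d)
    c=ctrl.camera_info(n);print(n,np.round(c["mtx"],1).tolist(),np.round(c["world_from_camera"],3).tolist())
print(ctrl.get_state()["time"])
E
```

```text
{'time': 0.0, 'joint_positions': array([ 1.2780964 ,  0.32183038, -0.07005823,  1.45165724,  0.02258103,
        1.3707854 , -0.05687285]), 'qd': array([-0.00074347,  0.00222443,  0.00071849,  0.00032264,  0.00179749,
        0.00034796,  0.00013925]), 'joint_torque': array([-1.42497947e-04, -4.91291893e+01, -4.03847108e-01, -3.12533891e+01,
       -6.40511164e-02,  4.35802387e-02,  1.36190197e-04]), 'position': array([ 0.196098  , -0.61918226,  0.24016538]), 'tool_rot': array([-3.10286015e+00, -4.79792721e-01,  5.88233795e-04]), 'ft_force': array([0.16898522, 0.04891757, 0.05406098]), 'torque': array([ 0.03148977,  0.01093161, -0.02097326]), 'grip_width': 1.0045090104405134}
scene [[376.5, 0.0, 321.9], [0.0, 376.5, 193.8], [0.0, 0.0, 1.0]] [[-0.889, 0.386, -0.247, 0.806], [0.458, 0.762, -0.458, 0.601], [0.011, -0.52, -0.854, 1.167], [0.0, 0.0, 0.0, 1.0]]
side [[470.4, 0.0, 319.1], [0.0, 470.4, 197.2], [0.0, 0.0, 1.0]] [[-0.747, -0.37, 0.553, -0.445], [-0.665, 0.418, -0.619, 1.082], [-0.003, -0.83, -0.558, 1.031], [0.0, 0.0, 0.0, 1.0]]
0.1
```

View pics/scene0.png

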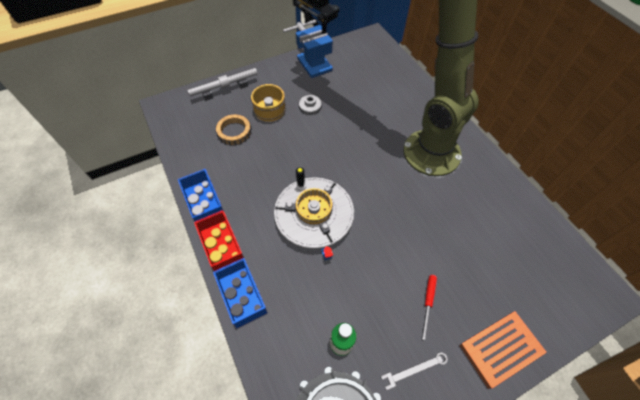

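View pics/side0.png

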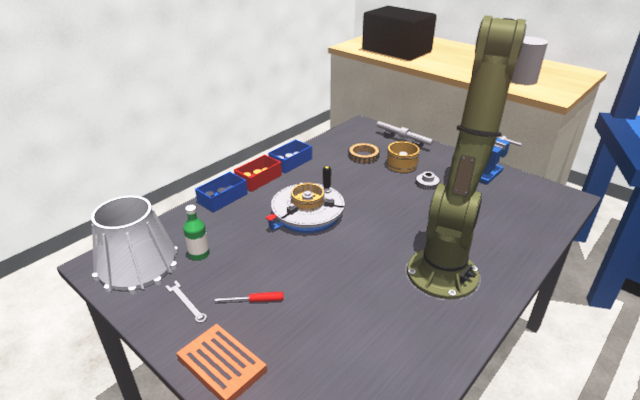

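The scene view shows the turntable at about (314,210), the handle top at (300,169) and the red pointer at (327,253). In the side view the drum is at (308,195), the handle top at (327,168) and the pointer at (271,218). I'll triangulate these three points.

```bash
cat > h.py <<'E'
import cv2,numpy as np
from bench import ctrl
def ray(n,uv,c=None):
    c=c or ctrl.camera_info(n);T=c["world_from_camera"];d=T[:3,:3]@np.linalg.solve(c["mtx"],[uv[0],uv[1],1.]);return T[:3,3],d/np.linalg.norm(d)
def onplane(n,uv,z,c=None):
    o,d=ray(n,uv,c);return o+d*(z-o[2])/d[2]
def tri(rs):
    A=sum(np.eye(3)-np.outer(d,d) for o,d in rs);b=sum((np.eye(3)-np.outer(d,d))@o for o,d in rs);return np.linalg.solve(A,b)
def blob(im,lo,hi,box):
    x0,y0,x1,y1=box;m=cv2.inRange(cv2.cvtColor(im,cv2.COLOR_BGR2HSV)[y0:y1,x0:x1],lo,hi)
    n,l,st,ce=cv2.connectedComponentsWithStats(m)
    if n<2:return None
    i=1+np.argmax(st[1:,4]);return ce[i]+[x0,y0],st[i,4],st[i,:4]+[x0,y0,0,0]
E
python3 - <<'E'
from h import *
I={n:np.load(f"pics/{n}0.npz") for n in("scene","side")}
def both(name,lo,hi,bs,bd):
    r=[]
    for n,b in(("scene",bs),("side",bd)):
        k=blob(I[n]["im"],lo,hi,b);print(name,n,k)
        if k:r.append(ray(n,k[0]))
    if len(r)==2:
        p=tri(r);print(name,p,[np.linalg.norm(np.cross(p-o,d)) for o,d in r]);return p
h=both("dot",(20,100,100),(38,255,255),(292,160,308,180),(320,160,334,176))
p=both("ptr",(0,150,80),(8,255,255),(315,240,340,265),(262,208,285,230))
for n,b in(("scene",(265,170,365,255)),("side",(260,180,355,235))):
    im,d=I[n]["im"],I[n]["d"];c=ctrl.camera_info(n);T=c["world_from_camera"]
    x0,y0,x1,y1=b;v,u=np.mgrid[y0:y1,x0:x1];z=d[y0:y1,x0:x1]
    q=np.stack([u,v,np.ones_like(u)],-1)@np.linalg.inv(c["mtx"]).T*z[...,None];w=q@T[:3,:3].T+T[:3,3]
    m=(z>0)&(w[...,2]>.045)&(w[...,2]<.058);P=w[m]
    print(n,"plate",m.sum(),cv2.minEnclosingCircle(P[:,:2].astype(np.float32)),np.median(P[:,2]))
    m=(z>0)&(w[...,2]>.093)&(w[...,2]<.107);P=w[m]
    print(n,"rim",m.sum(),cv2.minEnclosingCircle(P[:,:2].astype(np.float32)))
    m=(z>0)&(w[...,2]>.12);print("handle",m.sum(),w[m].mean(0),w[m][:,2].max())
E
```

```text
dot scene (array([299.5, 169.5]), np.int32(20), array([297, 168,   6,   4]))
dot side (array([326.66666667, 167.11111111]), np.int32(9), array([325, 166,   4,   3]))
dot [ 0.53589612 -0.05938346  0.15281314] [np.float64(0.00040104642355760556), np.float64(0.0004010464235575443)]
ptr scene (array([328.25, 251.25]), np.int32(56), array([325, 247,   8,  10]))
ptr side (array([271.02631579, 216.60526316]), np.int32(38), array([266, 214,  10,   6]))
ptr [0.56490406 0.20332972 0.05646992] [np.float64(0.0004122496236261017), np.float64(0.00041224962362618314)]
scene plate 3037 ((0.5391109585762024, 0.06271737813949585), 0.15247048437595367) 0.05211901094511129
scene rim 298 ((0.5399134755134583, 0.023295093327760696), 0.08308341354131699)
handle 77 [ 0.54133643 -0.0509986   0.14236855] 0.1570264702300599
side plate 1547 ((0.5315097570419312, 0.06840187311172485), 0.15486043691635132) 0.05005798474943912
side rim 188 ((0.5256478190422058, 0.025287507101893425), 0.08739921450614929)<stdin>:20: RuntimeWarning: Mean of empty slice.
  ret = um.true_divide(
Traceback (most recent call last):
ValueError: zero-size array to reduction operation maximum which has no identity
```

```bash
python3 - <<'E'
from h import *
from scipy.optimize import least_squares
for n,b in(("scene",(265,170,365,255)),("side",(260,180,355,235))):
    z0=np.load(f"pics/{n}0.npz");d=z0["d"];c=ctrl.camera_info(n);T=c["world_from_camera"]
    x0,y0,x1,y1=b;v,u=np.mgrid[y0:y1,x0:x1];z=d[y0:y1,x0:x1]
    q=np.stack([u,v,np.ones_like(u)],-1)@np.linalg.inv(c["mtx"]).T*z[...,None];w=(q@T[:3,:3].T+T[:3,3])[z>0]
    r=np.hypot(w[:,0]-.547,w[:,1]-.045)
    P=w[(abs(w[:,2]-.1)<.006)&(r<.08)]
    f=least_squares(lambda a:np.hypot(P[:,0]-a[0],P[:,1]-a[1])-a[2],[.547,.045,.057],loss="soft_l1",f_scale=.002);print(n,"rim",f.x,len(P))
    # outside of plate: edge points in the colour mask sense -> silhouettes at z~.052
    m=(abs(w[:,2]-.052)<.004)&(r>.07)&(r<.145);Q=w[m][:,:2]
    hull=cv2.convexHull(Q.astype(np.float32))[:,0];g=least_squares(lambda a:np.hypot(hull[:,0]-a[0],hull[:,1]-a[1])-.135,[.547,.045],loss="soft_l1",f_scale=.002);print("plate",g.x,len(hull))
    for lo,hi in((0.06,.085),(.085,.105),(.105,.12)):
        k=(w[:,2]>lo)&(w[:,2]<hi)&(r>.066)&(r<.14);print(lo,k.sum(),r[k].max() if k.any() else 0)
E
python3 - <<'E'
import sys;sys.path.insert(0,'.')
from h import *
from scipy.spatial.transform import Rotation as R
s=ctrl.get_state();print(R.from_rotvec(s["tool_rot"]).as_matrix().round(3))
# world bottle, gear etc. rough on bench plane
for k,uv in dict(bottle=(343,345),sd=(428,305),wrench=(415,370),gear=(310,104),spare=(268,105),plates=(233,128)).items(): print(k,onplane("scene",uv,0.02).round(3))
E
```

```text
scene rim [0.53894959 0.04698695 0.0559765 ] 252
plate [0.53860884 0.04600496] 48
0.06 213 0.11452726271692372
0.085 64 0.10394128237745694
0.105 19 0.10216183673590686
side rim [0.53310769 0.04966988 0.05618472] 137
plate [0.53473621 0.04928531] 36
0.06 313 0.11194697808716851
0.085 139 0.11136928365568133
0.105 6 0.09934640075151882
[[ 0.953  0.302 -0.001]
 [ 0.302 -0.953  0.002]
 [-0.    -0.002 -1.   ]]
bottle [0.653 0.464 0.02 ]
sd [0.369 0.482 0.02 ]
wrench [0.507 0.613 0.02 ]
gear [ 0.318 -0.427  0.02 ]
spare [ 0.476 -0.501  0.02 ]
plates [ 0.65  -0.448  0.02 ]
```

>>> {"api": "move_arm", "payload": {
  "rows": [
    {"xyz": [49.4, -43.1, -6], "twist": [0, 0, -1.265], "grip": 0},
    {"xyz": [49.4, -43.1, -6], "twist": [0, 0, -1.265], "grip": 0},
    {"xyz": [49.4, -43.1, -6], "twist": [0, 0, -1.265], "grip": 0},
    {"xyz": [49.4, -43.1, -6], "twist": [0, 0, -1.265], "grip": 0},
    {"xyz": [49.4, -43.1, -6], "twist": [0, 0, -1.265], "grip": 0}
  ]
}}

```text
time: 0.6
position: [0.3263, -0.4049, 0.2639]
tool_rot: [-2.708, -1.592, 0.001]
ft_force: [1.0, -0.1, 0.8]
grip_width: 1.004
```

```bash
cat >> h.py <<'E'
from scipy.spatial.transform import Rotation as R
def to(p,yaw=None):
    s=ctrl.get_state();M=R.from_rotvec(s["tool_rot"]);d=M.inv().apply(np.array(p)-s["position"])*100
    Y=R.from_matrix([[0,1,0],[1,0,0],[0,0,-1]]);print("t",round(s["time"],2),"pos",s["position"].round(4),"shift cm",d.round(1),"twist",(M.inv()*Y).as_rotvec().round(3),"F",s["ft_force"].round(2),"q",s["joint_positions"].round(2),"w",round(s["grip_width"],3))
E
python3 -c "
from h import *
to([.537,-.059,.30])"
```

```text
t 0.6 pos [ 0.3263 -0.4049  0.2639] shift cm [40.5  1.6 -3.6] twist [-0.001  0.    -0.508] F [ 1.   -0.11  0.79] q [ 1.12  0.05 -0.29  1.73  0.01  1.37  0.32] w 1.004
```

>>> {"api": "move_arm", "payload": {
  "rows": [
    {"xyz": [40.5, 1.6, -3.6], "twist": [0, 0, -0.508], "grip": 0},
    {"xyz": [40.5, 1.6, -3.6], "twist": [0, 0, -0.508], "grip": 0},
    {"xyz": [40.5, 1.6, -3.6], "twist": [0, 0, -0.508], "grip": 0},
    {"xyz": [40.5, 1.6, -3.6], "twist": [0, 0, -0.508], "grip": 0},
    {"xyz": [40.5, 1.6, -3.6], "twist": [0, 0, -0.508], "grip": 0}
  ]
}}

```text
time: 1.1
position: [0.457, -0.1932, 0.2862]
tool_rot: [2.227, 2.216, -0.001]
ft_force: [0.6, -0.4, 0.6]
grip_width: 0.999
```

```bash
python3 -c "
from h import *
to([.537,-.059,.30])"
```

```text
t 1.1 pos [ 0.457  -0.1932  0.2862] shift cm [13.5  7.9 -1.4] twist [-0.     0.001 -0.005] F [ 0.61 -0.36  0.56] q [ 0.89 -0.01 -0.53  1.74 -0.    1.41  0.35] w 0.999
```

>>> {"api": "move_arm", "payload": {
  "rows": [
    {"xyz": [12.2, 7.2, -1.4], "twist": [0, 0, 0], "grip": 0},
    {"xyz": [12.2, 7.2, -1.4], "twist": [0, 0, 0], "grip": 0},
    {"xyz": [12.2, 7.2, -1.4], "twist": [0, 0, 0], "grip": 0},
    {"xyz": [12.2, 7.2, -1.4], "twist": [0, 0, 0], "grip": 0},
    {"xyz": [12.2, 7.2, -1.4], "twist": [0, 0, 0], "grip": 0}
  ]
}}

```text
time: 1.6
position: [0.5293, -0.0727, 0.2997]
tool_rot: [-2.225, -2.217, 0.001]
ft_force: [0.0, -1.7, -0.1]
grip_width: 0.996
```

```bash
python3 -c "
from h import *
to([.537,-.059,.30])
c=ctrl.camera_info('wrist');print(c['mtx'].round(1),c['world_from_camera'].round(4))
im,d=ctrl.get_image('wrist');cv2.imwrite('pics/w1.png',im);np.savez('pics/w1.npz',im=im,d=d,mtx=c['mtx'],world_from_camera=c['world_from_camera'])"
```

```text
t 1.6 pos [ 0.5293 -0.0727  0.2997] shift cm [ 1.4  0.8 -0. ] twist [-0.001 -0.    -0.003] F [ 0.   -1.73 -0.07] q [ 0.72  0.09 -0.68  1.63  0.06  1.44  0.04] w 0.996
[[314.    0.  316.1]
 [  0.  314.  202.5]
 [  0.    0.    1. ]] [[ 1.000e+00 -2.000e-03 -3.000e-03  5.314e-01]
 [-2.800e-03 -9.639e-01 -2.664e-01  3.000e-04]
 [-2.300e-03  2.664e-01 -9.639e-01  4.429e-01]
 [ 0.000e+00  0.000e+00  0.000e+00  1.000e+00]]
```

View pics/w1.png

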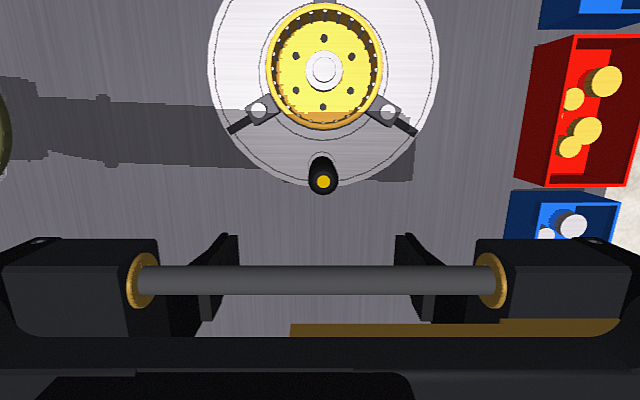

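The wrist view shows the dot at (323,182) and the drum centred near (324,67). The top of the gripper bar is at row 264, so the dot stays visible when the gripper is over the handle. I'll refine the axis and handle from this view.

```bash
python3 - <<'E'
from h import *
from scipy.optimize import least_squares
D=np.load('pics/w1.npz');c={k:D[k] for k in("mtx","world_from_camera")};im=D["im"];d=D["d"]
k=blob(im,(20,120,100),(38,255,255),(308,170,340,195));print(k)
a=ray("wrist",k[0],c);S=np.load("pics/scene0.npz")["im"]
print("dot tri",tri([a,ray("scene",(299.5,169.5)),ray("side",(326.67,167.1))]),"plane .153",onplane("wrist",k[0],.154,c))
T=c["world_from_camera"];v,u=np.mgrid[0:235,180:460];z=d[0:235,180:460]
w=(np.stack([u,v,np.ones_like(u)],-1)@np.linalg.inv(c["mtx"]).T*z[...,None])@T[:3,:3].T+T[:3,3];w=w[z>0]
print("handle top depth",w[w[:,2]>.148].mean(0),w[w[:,2]>.148].shape)
r=np.hypot(w[:,0]-.537,w[:,1]-.047)
P=w[(abs(w[:,2]-.1)<.003)&(r<.075)];print(len(P),P[:,2].mean())
f=least_squares(lambda a:np.hypot(P[:,0]-a[0],P[:,1]-a[1])-a[2],[.54,.047,.057],loss="soft_l1",f_scale=.002);print("rim",f.x)
Q=w[(abs(w[:,2]-.052)<.004)&(r<.15)];h=cv2.convexHull(Q[:,:2].astype(np.float32))[:,0]
h=h[(h[:,1]<.1)];g=least_squares(lambda a:np.hypot(h[:,0]-a[0],h[:,1]-a[1])-.135,[.54,.047],loss="soft_l1",f_scale=.002);print("plate",g.x)
hi=w[(w[:,2]>.06)&(r>.064)&(r<.14)&(w[:,1]>-.035)];print("dogs max z",hi[:,2].max(),np.hypot(hi[:,0]-.539,hi[:,1]-.047).max())
ax=f.x[:2];print("handle r",np.linalg.norm(onplane("wrist",k[0],.154,c)[:2]-ax))
to([.538,-.059,.137])
E
```

```text
(array([323.0647482 , 181.14388489]), np.int32(139), array([317, 175,  13,  13]))
dot tri [ 0.53634772 -0.05926222  0.15285181] plane .153 [ 0.53709326 -0.05875527  0.154     ]
handle top depth [ 0.53702406 -0.05744672  0.1596781 ] (767, 3)
2391 0.09934903845900347
rim [0.53885741 0.04624663 0.05625083]
plate [0.53893779 0.04748252]
dogs max z 0.08611800105043144 0.09730288909180548
handle r 0.10501671653267533
t 1.65 pos [ 0.5289 -0.0744  0.2996] shift cm [ 1.6  0.9 16.3] twist [-0.001  0.001 -0.006] F [-0.34 -0.85  0.05] q [ 0.72  0.09 -0.67  1.63  0.06  1.44  0.04] w 0.998
```

>>> {"api": "move_arm", "payload": {
  "rows": [
    {"xyz": [1.6, 0.8, 5], "twist": [0, 0, 0], "grip": 0},
    {"xyz": [1.6, 0.8, 8], "twist": [0, 0, 0], "grip": 0},
    {"xyz": [1.6, 0.8, 8], "twist": [0, 0, 0], "grip": 0},
    {"xyz": [1.6, 0.8, 8], "twist": [0, 0, 0], "grip": 0},
    {"xyz": [1.6, 0.8, 8], "twist": [0, 0, 0], "grip": 0}
  ]
}}

```text
time: 2.15
position: [0.5383, -0.059, 0.2222]
tool_rot: [2.228, 2.21, 0.002]
ft_force: [0.4, 0.0, 0.3]
grip_width: 1.002
```

```bash
python3 -c "
from h import *
to([.537,-.059,.137])"
```

```text
t 2.15 pos [ 0.5383 -0.059   0.2222] shift cm [ 0.  -0.2  8.5] twist [ 0.003  0.001 -0.008] F [0.37 0.03 0.27] q [ 0.69  0.15 -0.69  1.73  0.1   1.29 -0.03] w 1.002
```

>>> {"api": "move_arm", "payload": {
  "rows": [
    {"xyz": [0, -0.1, 4], "twist": [0, 0, 0], "grip": 0},
    {"xyz": [0, -0.1, 8.4], "twist": [0, 0, 0], "grip": 0},
    {"xyz": [0, -0.1, 8.4], "twist": [0, 0, 0], "grip": 0},
    {"xyz": [0, -0.1, 8.4], "twist": [0, 0, 0], "grip": 0.4},
    {"xyz": [0, -0.1, 8.4], "twist": [0, 0, 0], "grip": 0.8}
  ],
  "force": 12
}}

```text
time: 2.65
position: [0.5385, -0.0579, 0.1393]
tool_rot: [2.226, 2.211, 0.004]
ft_force: [0.3, 0.0, 0.5]
grip_width: 0.892
```

>>> {"api": "move_arm", "payload": {
  "rows": [
    {"xyz": [0, 0, 0], "twist": [0, 0, 0], "grip": 0.8},
    {"xyz": [0, 0, 0], "twist": [0, 0, 0], "grip": 0.8},
    {"xyz": [0, 0, 0], "twist": [0, 0, 0], "grip": 0.8},
    {"xyz": [0, 0, 0], "twist": [0, 0, 0], "grip": 0.8}
  ]
}}

```text
time: 3.05
position: [0.5366, -0.0577, 0.1366]
tool_rot: [2.228, 2.214, 0.0]
ft_force: [-1.3, -0.3, -0.4]
grip_width: 0.539
```

```bash
python3 -c "
from h import *
to([.537,-.059,.137])"
```

```text
t 3.05 pos [ 0.5366 -0.0577  0.1366] shift cm [-0.1  0.  -0. ] twist [ 0.001  0.    -0.006] F [-1.25 -0.35 -0.42] q [ 0.67  0.23 -0.68  1.84  0.16  1.13 -0.07] w 0.539
```

>>> {"api": "move_arm", "payload": {
  "rows": [
    {"xyz": [0, 0, 0], "twist": [0, 0, 0], "grip": 0.8},
    {"xyz": [0, 0, 0], "twist": [0, 0, 0], "grip": 0.8},
    {"xyz": [0, 0, 0], "twist": [0, 0, 0], "grip": 0.8},
    {"xyz": [0, 0, 0], "twist": [0, 0, 0], "grip": 0.8}
  ]
}}

```text
time: 3.45
position: [0.5364, -0.0576, 0.1361]
tool_rot: [-2.228, -2.215, 0.0]
ft_force: [0.5, 0.2, -0.0]
grip_width: 0.338
```

```bash
python3 -c "
from h import *
to([.537,-.059,.137])"
```

```text
t 3.45 pos [ 0.5364 -0.0576  0.1361] shift cm [-0.1  0.1 -0.1] twist [-0.     0.    -0.006] F [ 0.51  0.16 -0.  ] q [ 0.67  0.23 -0.68  1.84  0.16  1.13 -0.07] w 0.338
```

```bash
cat > plan.py <<'E'
import numpy as np,json
AX=np.array([.5385,.0465]);RR=.105
def rows(phis,zs,grips,start):   # start: commanded (x,y,z) m; prints calls, returns rounded end
    c=np.array(start,float)
    P=np.array([[AX[0]+RR*np.cos(p),AX[1]+RR*np.sin(p),z] for p,z in zip(phis,zs)])
    for i in range(0,len(P),5):
        out=[]
        for q,g in zip(P[i:i+5],grips[i:i+5]):
            d=(q-c)*100;s=np.round([d[1],d[0],-d[2]],1)+0.;out.append({"xyz":s.tolist(),"twist":[0,0,0],"grip":g})
        print(json.dumps(out));c=c+np.array([s[1],s[0],-s[2]])/100
    print("end",c.round(4).tolist());return c
def coast(phi,w,n,I=.063,dt=.1):
    o=[]
    for _ in range(n):
        for _ in range(10): w-=np.sign(w)*(.0028*abs(w)+.002)/I*dt/10;phi+=w*dt/10
        o.append(phi)
    return np.array(o),w
E
python3 - <<'E'
from plan import *
t=np.arange(1,26)*.1;T=2.2
phi=-1.59+np.where(t<T,1.5*(t/2-T/(2*np.pi)*np.sin(np.pi*t/T)),1.5*T/2+1.5*(t-T))
print(phi[[22,24]],np.degrees(phi[[22,24]]))
rows(phi,[.137]*25,[.8]*23+[0]*2,[.5365,-.0585,.137])
E
```

```text
[0.21 0.51] [12.0321137  29.22084755]
[{"xyz": [0.0, 0.0, 0.0], "twist": [0, 0, 0], "grip": 0.8}, {"xyz": [0.0, 0.0, 0.0], "twist": [0, 0, 0], "grip": 0.8}, {"xyz": [0.0, 0.1, 0.0], "twist": [0, 0, 0], "grip": 0.8}, {"xyz": [0.0, 0.2, 0.0], "twist": [0, 0, 0], "grip": 0.8}, {"xyz": [0.0, 0.3, 0.0], "twist": [0, 0, 0], "grip": 0.8}]
[{"xyz": [0.0, 0.3, 0.0], "twist": [0, 0, 0], "grip": 0.8}, {"xyz": [0.0, 0.6, 0.0], "twist": [0, 0, 0], "grip": 0.8}, {"xyz": [0.1, 1.0, 0.0], "twist": [0, 0, 0], "grip": 0.8}, {"xyz": [0.1, 1.5, 0.0], "twist": [0, 0, 0], "grip": 0.8}, {"xyz": [0.2, 2.1, 0.0], "twist": [0, 0, 0], "grip": 0.8}]
[{"xyz": [0.2, 0.7, 0.0], "twist": [0, 0, 0], "grip": 0.8}, {"xyz": [0.5, 1.5, 0.0], "twist": [0, 0, 0], "grip": 0.8}, {"xyz": [0.9, 2.4, 0.0], "twist": [0, 0, 0], "grip": 0.8}, {"xyz": [1.4, 3.3, 0.0], "twist": [0, 0, 0], "grip": 0.8}, {"xyz": [2.0, 4.3, 0.0], "twist": [0, 0, 0], "grip": 0.8}]
[{"xyz": [0.9, 0.9, 0.0], "twist": [0, 0, 0], "grip": 0.8}, {"xyz": [1.9, 1.8, 0.0], "twist": [0, 0, 0], "grip": 0.8}, {"xyz": [3.0, 2.6, 0.0], "twist": [0, 0, 0], "grip": 0.8}, {"xyz": [4.4, 3.2, 0.0], "twist": [0, 0, 0], "grip": 0.8}, {"xyz": [5.8, 3.7, 0.0], "twist": [0, 0, 0], "grip": 0.8}]
[{"xyz": [1.6, 0.3, 0.0], "twist": [0, 0, 0], "grip": 0.8}, {"xyz": [3.1, 0.3, 0.0], "twist": [0, 0, 0], "grip": 0.8}, {"xyz": [4.7, 0.1, 0.0], "twist": [0, 0, 0], "grip": 0.8}, {"xyz": [6.2, -0.4, 0.0], "twist": [0, 0, 0], "grip": 0}, {"xyz": [7.6, -1.0, 0.0], "twist": [0, 0, 0], "grip": 0}]
end [0.6305, 0.0975, 0.137]
```

>>> {"api": "move_arm", "payload": {
  "rows": [
    {"xyz": [0.0, 0.1, 0.0], "twist": [0, 0, 0], "grip": 0.8},
    {"xyz": [0.0, 0.2, 0.0], "twist": [0, 0, 0], "grip": 0.8},
    {"xyz": [0.0, 0.3, 0.0], "twist": [0, 0, 0], "grip": 0.8}
  ]
}}

```text
time: 3.75
position: [0.5395, -0.0576, 0.1361]
tool_rot: [-2.228, -2.215, -0.0]
ft_force: [0.0, 0.6, -0.6]
grip_width: 0.34
```

>>> {"api": "move_arm", "payload": {
  "rows": [
    {"xyz": [0.0, 0.3, 0.0], "twist": [0, 0, 0], "grip": 0.8},
    {"xyz": [0.0, 0.6, 0.0], "twist": [0, 0, 0], "grip": 0.8},
    {"xyz": [0.1, 1.0, 0.0], "twist": [0, 0, 0], "grip": 0.8},
    {"xyz": [0.1, 1.5, 0.0], "twist": [0, 0, 0], "grip": 0.8},
    {"xyz": [0.2, 2.1, 0.0], "twist": [0, 0, 0], "grip": 0.8}
  ]
}}

```text
time: 4.25
position: [0.5608, -0.0551, 0.1361]
tool_rot: [-2.227, -2.214, -0.001]
ft_force: [-1.6, 2.8, -0.3]
grip_width: 0.333
```

>>> {"api": "move_arm", "payload": {
  "rows": [
    {"xyz": [0.2, 0.7, 0.0], "twist": [0, 0, 0], "grip": 0.8},
    {"xyz": [0.5, 1.5, 0.0], "twist": [0, 0, 0], "grip": 0.8},
    {"xyz": [0.9, 2.4, 0.0], "twist": [0, 0, 0], "grip": 0.8},
    {"xyz": [1.4, 3.3, 0.0], "twist": [0, 0, 0], "grip": 0.8},
    {"xyz": [2.0, 4.3, 0.0], "twist": [0, 0, 0], "grip": 0.8}
  ]
}}

```text
time: 4.75
position: [0.6035, -0.0344, 0.136]
tool_rot: [-2.226, -2.214, 0.001]
ft_force: [-5.0, 5.7, 2.9]
grip_width: 0.334
```

```bash
python3 -c "
from h import *
to([.605,-.0365,.137])"
```

```text
t 4.75 pos [ 0.6035 -0.0344  0.136 ] shift cm [-0.2  0.1 -0.1] twist [-0.002 -0.001 -0.006] F [-5.01  5.7   2.85] q [ 0.56  0.37 -0.67  1.68  0.25  1.18 -0.17] w 0.334
```

>>> {"api": "move_arm", "payload": {
  "rows": [
    {"xyz": [0.9, 0.8, 0.0], "twist": [0, 0, 0], "grip": 0.8},
    {"xyz": [1.9, 1.7, 0.0], "twist": [0, 0, 0], "grip": 0.8},
    {"xyz": [3.0, 2.5, 0.0], "twist": [0, 0, 0], "grip": 0.8},
    {"xyz": [4.4, 3.1, 0.0], "twist": [0, 0, 0], "grip": 0.8},
    {"xyz": [5.8, 3.6, 0.0], "twist": [0, 0, 0], "grip": 0.8}
  ]
}}

```text
time: 5.25
position: [0.6396, 0.0229, 0.1361]
tool_rot: [-2.227, -2.214, 0.003]
ft_force: [-8.3, 1.8, 5.7]
grip_width: 0.335
```

```bash
python3 -c "
from h import *
to([.641,.0215,.137])"
```

```text
t 5.25 pos [0.6396 0.0229 0.1361] shift cm [-0.1  0.1 -0.1] twist [-0.002  0.    -0.006] F [-8.34  1.78  5.72] q [ 0.44  0.45 -0.67  1.58  0.29  1.21 -0.29] w 0.335
```

>>> {"api": "move_arm", "payload": {
  "rows": [
    {"xyz": [1.6, 0.2, 0.0], "twist": [0, 0, 0], "grip": 0.8},
    {"xyz": [3.1, 0.1, 0.0], "twist": [0, 0, 0], "grip": 0.8},
    {"xyz": [4.7, -0.1, 0.0], "twist": [0, 0, 0], "grip": 0.8},
    {"xyz": [6.2, -0.6, 0.0], "twist": [0, 0, 0], "grip": 0},
    {"xyz": [7.6, -1.3, 0.0], "twist": [0, 0, 0], "grip": 0}
  ]
}}

```text
time: 5.75
position: [0.6273, 0.099, 0.1361]
tool_rot: [2.228, 2.214, 0.001]
ft_force: [0.7, 0.6, -0.0]
grip_width: 0.442
```

```bash
sed -i 's/AX=.*;RR/AX=np.array([.5368,.047]);RR/' plan.py; python3 -c "
from h import *
from plan import *
s=ctrl.get_state();to([.628,.0975,.137]);p=s['position'];ph=np.arctan2(p[1]-AX[1],p[0]-AX[0]);print(ph,np.hypot(*(p[:2]-AX)))
ph=np.arctan2(.0975-AX[1],.628-AX[0]);print(ph)
phi,w=coast(ph,1.5,10);print(w)
rows(phi,[.137,.137,.15,.17,.19]+[.19]*5,[0]*10,[.628,.0975,.137])
"
```

```text
t 5.75 pos [0.6273 0.099  0.1361] shift cm [-0.2  0.1 -0.1] twist [ 0.001 -0.    -0.006] F [ 0.73  0.63 -0.02] q [ 0.34  0.44 -0.69  1.6   0.3   1.21 -0.42] w 0.442
0.5218227753181739 0.1044167986543152
0.505700946371825
1.403721283122692
[{"xyz": [1.3, -0.8, 0.0], "twist": [0, 0, 0], "grip": 0}, {"xyz": [2.5, -1.8, 0.0], "twist": [0, 0, 0], "grip": 0}, {"xyz": [3.5, -3.0, -1.3], "twist": [0, 0, 0], "grip": 0}, {"xyz": [4.3, -4.3, -3.3], "twist": [0, 0, 0], "grip": 0}, {"xyz": [4.9, -5.7, -5.3], "twist": [0, 0, 0], "grip": 0}]
[{"xyz": [0.4, -1.5, 0.0], "twist": [0, 0, 0], "grip": 0}, {"xyz": [0.5, -3.0, 0.0], "twist": [0, 0, 0], "grip": 0}, {"xyz": [0.5, -4.5, 0.0], "twist": [0, 0, 0], "grip": 0}, {"xyz": [0.2, -6.0, 0.0], "twist": [0, 0, 0], "grip": 0}, {"xyz": [-0.2, -7.4, 0.0], "twist": [0, 0, 0], "grip": 0}]
end [0.497, 0.1445, 0.19]
```

>>> {"api": "move_arm", "payload": {
  "rows": [
    {"xyz": [1.3, -0.8, 0.0], "twist": [0, 0, 0], "grip": 0},
    {"xyz": [2.5, -1.8, 0.0], "twist": [0, 0, 0], "grip": 0},
    {"xyz": [3.5, -3.0, -1.3], "twist": [0, 0, 0], "grip": 0},
    {"xyz": [4.3, -4.3, -3.3], "twist": [0, 0, 0], "grip": 0},
    {"xyz": [4.9, -5.7, -5.3], "twist": [0, 0, 0], "grip": 0}
  ]
}}

```text
time: 6.25
position: [0.5692, 0.1481, 0.1894]
tool_rot: [-2.227, -2.215, 0.001]
ft_force: [-0.1, -0.0, 0.4]
grip_width: 0.892
```

```bash
cat > look.py <<'E'
from h import *
from plan import *
def look(tag,box=(150,150,490,330)):
    s=ctrl.get_state();c=ctrl.camera_info("wrist");c={k:np.array(c[k]) for k in("mtx","world_from_camera")};im,d=ctrl.get_image("wrist")
    cv2.imwrite(f"pics/{tag}.png",im);k=blob(im,(20,120,100),(38,255,255),box);p=s["position"]
    g=onplane("wrist",k[0],.154,c) if k else p
    a=lambda q:np.arctan2(q[1]-AX[1],q[0]-AX[0])
    print("t",round(s["time"],2),"tcp",p.round(4),"phi tcp",round(a(p),3),k,"dot",g.round(4),"phi",round(a(g),3),"r",np.hypot(*(g[:2]-AX)).round(4),"off",(g-p)[:2].round(4),"F",s["ft_force"].round(1),"w",round(s["grip_width"],2))
    open("log.txt","a").write(f"{s['time']} {a(g)}\n");return s["time"],a(g)
E
python3 -c "
from look import *
look('c1')"
```

```text
t 6.25 tcp [0.5692 0.1481 0.1894] phi tcp 1.26 (array([324.1004878, 309.3004878]), np.int32(1025), array([303, 295,  46,  29])) dot [0.5757 0.0996 0.154 ] phi 0.934 r 0.0654 off [ 0.0065 -0.0485] F [-0.1 -0.   0.4] w 0.89
```

View pics/c1.png

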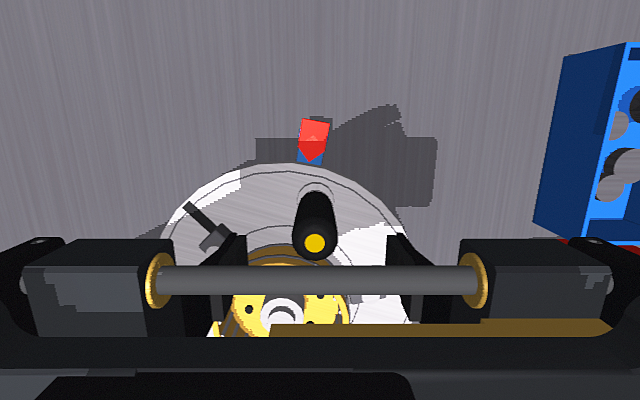

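The dot is at (315,243) and the pointer tip at (312,160). The blob search needs a tighter box, because it caught the drum. I'll recompute and plan on.

```bash
sed -i 's/box=(150,150,490,330)/box=(265,215,370,262)/; s/cv2.imwrite(f"pics\/{tag}.png",im)/np.savez(f"pics\/{tag}.npz",im=im,**c);cv2.imwrite(f"pics\/{tag}.png",im)/' look.py; rm log.txt
cat >> look.py <<'E'
def go(phi,t,lead,w,I,cmd,z=.19,n=10,g=0,z_=None):
    """phi at time t (rad) ; command rows at phi predicted, plus lead s"""
    now=ctrl.get_state()["time"];m=int(round((now-t)/.01))
    p,wn=coast(phi,w,m,I,.01) if m else ([phi],w)
    q,we=coast(p[-1],wn,n,I);print("now",round(now,2),"phi now",p[-1],"w",wn,"end w",we,"end phi",q[-1])
    rows(q+lead*wn,z_ or [z]*n,g if isinstance(g,list) else [g]*n,cmd)
E
python3 -c "
from look import *
im=cv2.imread('pics/c1.png');k=blob(im,(20,120,100),(38,255,255),(265,215,370,262));print(k)
D=np.load('pics/w1.npz');T=D['world_from_camera'].copy();T[:3,3]+=np.array([.5692,.1481,.1894])-[.5293,-.0727,.2997]
c=dict(mtx=D['mtx'],world_from_camera=T);g=onplane('wrist',k[0],.154,c);ph=np.arctan2(g[1]-AX[1],g[0]-AX[0]);print(g,ph,np.hypot(*(g[:2]-AX)))
r=onplane('wrist',(312,162),.058,c);print('ptr tip',r,np.arctan2(r[1]-AX[1],r[0]-AX[0]),np.hypot(*(r[:2]-AX)))
open('log.txt','w').write(f'6.25 {ph}\n')
go(ph,6.25,0.,1.45,.063,[.571,.1465,.19],n=5)
print(ctrl.get_state()['time'],ctrl.get_state()['position'])"
```

```text
(array([314.35064935, 242.81818182]), np.int32(308), array([304, 234,  21,  19]))
[0.569621   0.14618418 0.154     ] 1.2512287271567573 0.1044735374160108
ptr tip [0.56696473 0.1820756  0.058     ] 1.3510840199564513 0.13840277933694728
now 6.3 phi now 1.3236061732817812 w 1.445195709505342 end w 1.3977260780826104 end phi 2.034055326836164
[{"xyz": [0.5, -2.3, 0.0], "twist": [0, 0, 0], "grip": 0}, {"xyz": [0.5, -3.8, 0.0], "twist": [0, 0, 0], "grip": 0}, {"xyz": [0.4, -5.3, 0.0], "twist": [0, 0, 0], "grip": 0}, {"xyz": [0.0, -6.8, 0.0], "twist": [0, 0, 0], "grip": 0}, {"xyz": [-0.6, -8.1, 0.0], "twist": [0, 0, 0], "grip": 0}]
end [0.49, 0.1405, 0.19]
6.3 [0.56871806 0.15058379 0.19330973]
```

>>> {"api": "move_arm", "payload": {
  "rows": [
    {"xyz": [0.5, -2.3, 0.0], "twist": [0, 0, 0], "grip": 0},
    {"xyz": [0.5, -3.8, 0.0], "twist": [0, 0, 0], "grip": 0},
    {"xyz": [0.4, -5.3, 0.0], "twist": [0, 0, 0], "grip": 0},
    {"xyz": [0.0, -6.8, 0.0], "twist": [0, 0, 0], "grip": 0},
    {"xyz": [-0.6, -8.1, 0.0], "twist": [0, 0, 0], "grip": 0}
  ]
}}

```text
time: 6.8
position: [0.4883, 0.142, 0.1888]
tool_rot: [2.227, 2.215, -0.001]
ft_force: [-0.6, 0.3, -0.3]
grip_width: 0.999
```

```bash
python3 -c "
from look import *
t,p=look('c2');w=(p-1.2512)/(t-6.25);print('w mean',w)
go(p,t,0.,w-.04,.063,[.49,.1405,.19])"
```

```text
t 6.8 tcp [0.4883 0.142  0.1888] phi tcp 2.043 (array([314.26282051, 246.08974359]), np.int32(312), array([304, 237,  21,  19])) dot [0.4887 0.1381 0.154 ] phi 2.057 r 0.103 off [ 0.0004 -0.0039] F [-0.6  0.3 -0.3] w 1.0
w mean 1.4649693107740165
now 6.85 phi now 2.1280604499660467 w 1.4202205835081543 end w 1.3274107323709354 end phi 3.5010682877563832
[{"xyz": [-1.3, -2.1, 0.0], "twist": [0, 0, 0], "grip": 0}, {"xyz": [-2.3, -3.1, 0.0], "twist": [0, 0, 0], "grip": 0}, {"xyz": [-3.5, -4.0, 0.0], "twist": [0, 0, 0], "grip": 0}, {"xyz": [-4.8, -4.8, 0.0], "twist": [0, 0, 0], "grip": 0}, {"xyz": [-6.1, -5.3, 0.0], "twist": [0, 0, 0], "grip": 0}]
[{"xyz": [-1.4, -0.4, 0.0], "twist": [0, 0, 0], "grip": 0}, {"xyz": [-2.8, -0.5, 0.0], "twist": [0, 0, 0], "grip": 0}, {"xyz": [-4.2, -0.5, 0.0], "twist": [0, 0, 0], "grip": 0}, {"xyz": [-5.6, -0.3, 0.0], "twist": [0, 0, 0], "grip": 0}, {"xyz": [-6.9, 0.2, 0.0], "twist": [0, 0, 0], "grip": 0}]
end [0.439, 0.0105, 0.19]
```

>>> {"api": "move_arm", "payload": {
  "rows": [
    {"xyz": [-1.3, -2.1, 0.0], "twist": [0, 0, 0], "grip": 0},
    {"xyz": [-2.3, -3.1, 0.0], "twist": [0, 0, 0], "grip": 0},
    {"xyz": [-3.5, -4.0, 0.0], "twist": [0, 0, 0], "grip": 0},
    {"xyz": [-4.8, -4.8, 0.0], "twist": [0, 0, 0], "grip": 0},
    {"xyz": [-6.1, -5.3, 0.0], "twist": [0, 0, 0], "grip": 0}
  ]
}}

```text
time: 7.35
position: [0.4356, 0.0805, 0.189]
tool_rot: [2.227, 2.214, -0.001]
ft_force: [0.6, -0.2, -1.2]
grip_width: 0.999
```

>>> {"api": "move_arm", "payload": {
  "rows": [
    {"xyz": [-1.4, -0.4, 0.0], "twist": [0, 0, 0], "grip": 0},
    {"xyz": [-2.8, -0.5, 0.0], "twist": [0, 0, 0], "grip": 0},
    {"xyz": [-4.2, -0.5, 0.0], "twist": [0, 0, 0], "grip": 0},
    {"xyz": [-5.6, -0.3, 0.0], "twist": [0, 0, 0], "grip": 0},
    {"xyz": [-6.9, 0.2, 0.0], "twist": [0, 0, 0], "grip": 0}
  ]
}}

```text
time: 7.85
position: [0.4378, 0.011, 0.1891]
tool_rot: [2.228, 2.214, -0.001]
ft_force: [0.4, 0.6, -0.5]
grip_width: 0.996
```

```bash
python3 -c "
from look import *
t,p=look('c3');p%=2*np.pi;w=(p-2.057)/(t-6.8);print('w mean',w)
go(p,t,0.,w-.05,.063,[.439,.0105,.19])"
```

```text
t 7.85 tcp [0.4378 0.011  0.1891] phi tcp -2.793 (array([316.86688312, 240.83766234]), np.int32(308), array([307, 232,  21,  19])) dot [0.4399 0.0105 0.154 ] phi -2.782 r 0.1036 off [ 0.002  -0.0005] F [ 0.4  0.6 -0.5] w 1.0
w mean 1.3758858620443228
now 7.9 phi now 3.5678589224054504 w 1.3213570806330075 end w 1.2328458848777066 end phi 4.844190000656484
[{"xyz": [-1.9, 0.9, 0.0], "twist": [0, 0, 0], "grip": 0}, {"xyz": [-3.0, 1.7, 0.0], "twist": [0, 0, 0], "grip": 0}, {"xyz": [-4.0, 2.6, 0.0], "twist": [0, 0, 0], "grip": 0}, {"xyz": [-4.9, 3.7, 0.0], "twist": [0, 0, 0], "grip": 0}, {"xyz": [-5.6, 4.8, 0.0], "twist": [0, 0, 0], "grip": 0}]
[{"xyz": [-0.5, 1.2, 0.0], "twist": [0, 0, 0], "grip": 0}, {"xyz": [-0.9, 2.5, 0.0], "twist": [0, 0, 0], "grip": 0}, {"xyz": [-1.2, 3.8, 0.0], "twist": [0, 0, 0], "grip": 0}, {"xyz": [-1.2, 5.1, 0.0], "twist": [0, 0, 0], "grip": 0}, {"xyz": [-1.2, 6.4, 0.0], "twist": [0, 0, 0], "grip": 0}]
end [0.551, -0.0575, 0.19]
```

>>> {"api": "move_arm", "payload": {
  "rows": [
    {"xyz": [-1.9, 0.9, 0.0], "twist": [0, 0, 0], "grip": 0},
    {"xyz": [-3.0, 1.7, 0.0], "twist": [0, 0, 0], "grip": 0},
    {"xyz": [-4.0, 2.6, 0.0], "twist": [0, 0, 0], "grip": 0},
    {"xyz": [-4.9, 3.7, 0.0], "twist": [0, 0, 0], "grip": 0},
    {"xyz": [-5.6, 4.8, 0.0], "twist": [0, 0, 0], "grip": 0}
  ]
}}

```text
time: 8.4
position: [0.4866, -0.0451, 0.189]
tool_rot: [-2.228, -2.214, -0.0]
ft_force: [0.3, -1.6, -0.8]
grip_width: 1.001
```

>>> {"api": "move_arm", "payload": {
  "rows": [
    {"xyz": [-0.5, 1.2, 0.0], "twist": [0, 0, 0], "grip": 0},
    {"xyz": [-0.9, 2.5, 0.0], "twist": [0, 0, 0], "grip": 0},
    {"xyz": [-1.2, 3.8, 0.0], "twist": [0, 0, 0], "grip": 0},
    {"xyz": [-1.2, 5.1, 0.0], "twist": [0, 0, 0], "grip": 0},
    {"xyz": [-1.2, 6.4, 0.0], "twist": [0, 0, 0], "grip": 0}
  ]
}}

```text
time: 8.9
position: [0.5507, -0.0568, 0.1888]
tool_rot: [-2.228, -2.215, -0.0]
ft_force: [-0.6, -0.4, -0.6]
grip_width: 1.0
```

```bash
python3 -c "
from look import *
t,p=look('c4');p%=2*np.pi;w=(p-3.501)/(t-7.85);print('w mean',w)
go(p,t,0.,w-.05,.063,[.551,-.0575,.19])"
```

```text
t 8.9 tcp [ 0.5507 -0.0568  0.1888] phi tcp -1.438 (array([304.45182724, 243.58471761]), np.int32(301), array([295, 235,  20,  19])) dot [ 0.5451 -0.059   0.154 ] phi -1.493 r 0.1063 off [-0.0056 -0.0021] F [-0.6 -0.4 -0.6] w 1.0
w mean 1.2277911574077536
now 8.95 phi now 4.848963133249743 w 1.1735911172421516 end w 1.0915048906141958 end phi 5.980796655826745
[{"xyz": [0.3, 1.2, 0.0], "twist": [0, 0, 0], "grip": 0}, {"xyz": [0.7, 2.4, 0.0], "twist": [0, 0, 0], "grip": 0}, {"xyz": [1.2, 3.5, 0.0], "twist": [0, 0, 0], "grip": 0}, {"xyz": [1.8, 4.5, 0.0], "twist": [0, 0, 0], "grip": 0}, {"xyz": [2.5, 5.4, 0.0], "twist": [0, 0, 0], "grip": 0}]
[{"xyz": [0.8, 0.9, 0.0], "twist": [0, 0, 0], "grip": 0}, {"xyz": [1.7, 1.6, 0.0], "twist": [0, 0, 0], "grip": 0}, {"xyz": [2.7, 2.3, 0.0], "twist": [0, 0, 0], "grip": 0}, {"xyz": [3.7, 2.8, 0.0], "twist": [0, 0, 0], "grip": 0}, {"xyz": [4.8, 3.2, 0.0], "twist": [0, 0, 0], "grip": 0}]
end [0.637, 0.0155, 0.19]
```

>>> {"api": "move_arm", "payload": {
  "rows": [
    {"xyz": [0.3, 1.2, 0.0], "twist": [0, 0, 0], "grip": 0},
    {"xyz": [0.7, 2.4, 0.0], "twist": [0, 0, 0], "grip": 0},
    {"xyz": [1.2, 3.5, 0.0], "twist": [0, 0, 0], "grip": 0},
    {"xyz": [1.8, 4.5, 0.0], "twist": [0, 0, 0], "grip": 0},
    {"xyz": [2.5, 5.4, 0.0], "twist": [0, 0, 0], "grip": 0}
  ]
}}

```text
time: 9.45
position: [0.6044, -0.0313, 0.1891]
tool_rot: [-2.228, -2.215, -0.0]
ft_force: [0.6, -0.4, 0.0]
grip_width: 1.001
```

```bash
cat >> look.py <<'E'
from scipy.optimize import least_squares
def fit():
    L=np.loadtxt("log.txt");t=L[:,0];p=np.unwrap(L[:,1]);
    for i in range(1,len(p)):   # continue forwards at a speed near the fit
        while p[i]<p[i-1]: p[i:]+=2*np.pi
    def model(a,tt): return np.array([coast(a[0],a[1],int(round((x-t[0])/.05)),a[2],.05)[0][-1] if x>t[0]+.01 else a[0] for x in tt])
    f=least_squares(lambda a:(model(a,t)-p)/.02,[p[0],1.5,.05],bounds=([-9,.5,.03],[9,2.5,.12]));n=int(round((t[-1]-t[0])/.05))
    ph,w=coast(f.x[0],f.x[1],n,f.x[2],.05);print("fit",f.x.round(4),"res mrad",(f.fun*20).round(0),"w",w)
    return t[-1],ph[-1],w,f.x[2]
E
python3 -c "
from look import *
look('c5');t,p,w,I=fit()
go(p,t,0.,w,I,[.605,-.0325,.19])"
```

```text
t 9.45 tcp [ 0.6044 -0.0313  0.1891] phi tcp -0.858 (array([314.97029703, 246.29372937]), np.int32(303), array([305, 237,  21,  19])) dot [ 0.6053 -0.0354  0.154 ] phi -0.878 r 0.1071 off [ 0.0008 -0.0041] F [ 0.6 -0.4  0. ] w 1.0
fit [1.2479 1.5225 0.042 ] res mrad [-3.  6. -2. -2.  2.] w 1.0931782540026203
now 9.5 phi now 5.46210170337015 w 1.087169730525571 end w 0.9710731533889422 end phi 6.4899982798894715
[{"xyz": [1.1, 1.1, 0.0], "twist": [0, 0, 0], "grip": 0}, {"xyz": [2.0, 1.8, 0.0], "twist": [0, 0, 0], "grip": 0}, {"xyz": [2.9, 2.4, 0.0], "twist": [0, 0, 0], "grip": 0}, {"xyz": [3.9, 2.9, 0.0], "twist": [0, 0, 0], "grip": 0}, {"xyz": [4.9, 3.2, 0.0], "twist": [0, 0, 0], "grip": 0}]
[{"xyz": [1.1, 0.3, 0.0], "twist": [0, 0, 0], "grip": 0}, {"xyz": [2.1, 0.4, 0.0], "twist": [0, 0, 0], "grip": 0}, {"xyz": [3.2, 0.5, 0.0], "twist": [0, 0, 0], "grip": 0}, {"xyz": [4.2, 0.4, 0.0], "twist": [0, 0, 0], "grip": 0}, {"xyz": [5.2, 0.3, 0.0], "twist": [0, 0, 0], "grip": 0}]
end [0.64, 0.0685, 0.19]
```

>>> {"api": "move_arm", "payload": {
  "rows": [
    {"xyz": [1.1, 1.1, 0.0], "twist": [0, 0, 0], "grip": 0},
    {"xyz": [2.0, 1.8, 0.0], "twist": [0, 0, 0], "grip": 0},
    {"xyz": [2.9, 2.4, 0.0], "twist": [0, 0, 0], "grip": 0},
    {"xyz": [3.9, 2.9, 0.0], "twist": [0, 0, 0], "grip": 0},
    {"xyz": [4.9, 3.2, 0.0], "twist": [0, 0, 0], "grip": 0}
  ]
}}

```text
time: 10.0
position: [0.6362, 0.0178, 0.1891]
tool_rot: [-2.228, -2.215, 0.0]
ft_force: [0.2, 0.4, 1.3]
grip_width: 0.998
```

>>> {"api": "move_arm", "payload": {
  "rows": [
    {"xyz": [1.1, 0.3, 0.0], "twist": [0, 0, 0], "grip": 0},
    {"xyz": [2.1, 0.4, 0.0], "twist": [0, 0, 0], "grip": 0},
    {"xyz": [3.2, 0.5, 0.0], "twist": [0, 0, 0], "grip": 0},
    {"xyz": [4.2, 0.4, 0.0], "twist": [0, 0, 0], "grip": 0},
    {"xyz": [5.2, 0.3, 0.0], "twist": [0, 0, 0], "grip": 0}
  ]
}}

```text
time: 10.5
position: [0.6389, 0.0697, 0.1892]
tool_rot: [2.228, 2.215, -0.0]
ft_force: [0.2, 0.2, 0.3]
grip_width: 0.998
```

```bash
python3 -c "
from look import *
look('c6');t,p,w,I=fit()
go(p,t,0.,w,I,[.64,.0685,.19],n=15)"
```

```text
t 10.5 tcp [0.6389 0.0697 0.1892] phi tcp 0.219 (array([317.31832797, 240.96141479]), np.int32(311), array([307, 232,  21,  19])) dot [0.6412 0.0691 0.154 ] phi 0.208 r 0.1067 off [ 0.0023 -0.0006] F [0.2 0.2 0.3] w 1.0
fit [1.248  1.5221 0.0421] res mrad [-3.  6. -3. -2.  2. -0.] w 0.97178662254745
now 10.55 phi now 6.5396078051743745 w 0.9661937339194349 end w 0.8067181935016196 end phi 7.866507156161369
[{"xyz": [1.5, -0.5, 0.0], "twist": [0, 0, 0], "grip": 0}, {"xyz": [2.4, -0.9, 0.0], "twist": [0, 0, 0], "grip": 0}, {"xyz": [3.3, -1.3, 0.0], "twist": [0, 0, 0], "grip": 0}, {"xyz": [4.1, -1.9, 0.0], "twist": [0, 0, 0], "grip": 0}, {"xyz": [4.8, -2.5, 0.0], "twist": [0, 0, 0], "grip": 0}]
[{"xyz": [0.7, -0.6, 0.0], "twist": [0, 0, 0], "grip": 0}, {"xyz": [1.3, -1.3, 0.0], "twist": [0, 0, 0], "grip": 0}, {"xyz": [1.9, -2.1, 0.0], "twist": [0, 0, 0], "grip": 0}, {"xyz": [2.3, -2.9, 0.0], "twist": [0, 0, 0], "grip": 0}, {"xyz": [2.7, -3.7, 0.0], "twist": [0, 0, 0], "grip": 0}]
[{"xyz": [0.3, -0.8, 0.0], "twist": [0, 0, 0], "grip": 0}, {"xyz": [0.6, -1.7, 0.0], "twist": [0, 0, 0], "grip": 0}, {"xyz": [0.7, -2.5, 0.0], "twist": [0, 0, 0], "grip": 0}, {"xyz": [0.8, -3.4, 0.0], "twist": [0, 0, 0], "grip": 0}, {"xyz": [0.8, -4.3, 0.0], "twist": [0, 0, 0], "grip": 0}]
end [0.535, 0.1515, 0.19]
```

>>> {"api": "move_arm", "payload": {
  "rows": [
    {"xyz": [1.5, -0.5, 0.0], "twist": [0, 0, 0], "grip": 0},
    {"xyz": [2.4, -0.9, 0.0], "twist": [0, 0, 0], "grip": 0},
    {"xyz": [3.3, -1.3, 0.0], "twist": [0, 0, 0], "grip": 0},
    {"xyz": [4.1, -1.9, 0.0], "twist": [0, 0, 0], "grip": 0},
    {"xyz": [4.8, -2.5, 0.0], "twist": [0, 0, 0], "grip": 0}
  ]
}}

```text
time: 11.05
position: [0.6138, 0.1177, 0.1891]
tool_rot: [2.228, 2.215, -0.0]
ft_force: [-0.5, 0.1, -0.3]
grip_width: 1.0
```

>>> {"api": "move_arm", "payload": {
  "rows": [
    {"xyz": [0.7, -0.6, 0.0], "twist": [0, 0, 0], "grip": 0},
    {"xyz": [1.3, -1.3, 0.0], "twist": [0, 0, 0], "grip": 0},
    {"xyz": [1.9, -2.1, 0.0], "twist": [0, 0, 0], "grip": 0},
    {"xyz": [2.3, -2.9, 0.0], "twist": [0, 0, 0], "grip": 0},
    {"xyz": [2.7, -3.7, 0.0], "twist": [0, 0, 0], "grip": 0}
  ]
}}

```text
time: 11.55
position: [0.5769, 0.1444, 0.1891]
tool_rot: [2.228, 2.215, -0.0]
ft_force: [0.3, -0.1, -0.4]
grip_width: 0.994
```

>>> {"api": "move_arm", "payload": {
  "rows": [
    {"xyz": [0.3, -0.8, 0.0], "twist": [0, 0, 0], "grip": 0},
    {"xyz": [0.6, -1.7, 0.0], "twist": [0, 0, 0], "grip": 0},
    {"xyz": [0.7, -2.5, 0.0], "twist": [0, 0, 0], "grip": 0},
    {"xyz": [0.8, -3.4, 0.0], "twist": [0, 0, 0], "grip": 0},
    {"xyz": [0.8, -4.3, 0.0], "twist": [0, 0, 0], "grip": 0}
  ]
}}

```text
time: 12.05
position: [0.5339, 0.1524, 0.1891]
tool_rot: [2.228, 2.215, -0.0]
ft_force: [-0.7, 0.4, -0.5]
grip_width: 1.002
```

```bash
python3 -c "
from look import *
look('c7');t,p,w,I=fit()
go(p,t,0.,w,I,[.535,.1515,.19],n=15)"
```

```text
t 12.05 tcp [0.5339 0.1524 0.1891] phi tcp 1.598 (array([306.29392971, 243.09904153]), np.int32(313), array([296, 234,  21,  19])) dot [0.5294 0.1504 0.154 ] phi 1.642 r 0.1037 off [-0.0045 -0.002 ] F [-0.7  0.4 -0.5] w 1.0
fit [1.2536 1.5057 0.045 ] res mrad [  2.   4. -11.  -7.   3.  16.  -7.] w 0.8332009644296124
now 12.1 phi now 7.959147294970784 w 0.8283951579360145 end w 0.6909203416951072 end phi 9.096342900508773
[{"xyz": [-0.1, -1.8, 0.0], "twist": [0, 0, 0], "grip": 0}, {"xyz": [-0.3, -2.6, 0.0], "twist": [0, 0, 0], "grip": 0}, {"xyz": [-0.6, -3.4, 0.0], "twist": [0, 0, 0], "grip": 0}, {"xyz": [-0.9, -4.2, 0.0], "twist": [0, 0, 0], "grip": 0}, {"xyz": [-1.3, -4.9, 0.0], "twist": [0, 0, 0], "grip": 0}]
[{"xyz": [-0.4, -0.7, 0.0], "twist": [0, 0, 0], "grip": 0}, {"xyz": [-0.9, -1.4, 0.0], "twist": [0, 0, 0], "grip": 0}, {"xyz": [-1.4, -2.0, 0.0], "twist": [0, 0, 0], "grip": 0}, {"xyz": [-1.9, -2.5, 0.0], "twist": [0, 0, 0], "grip": 0}, {"xyz": [-2.5, -3.1, 0.0], "twist": [0, 0, 0], "grip": 0}]
[{"xyz": [-0.6, -0.4, 0.0], "twist": [0, 0, 0], "grip": 0}, {"xyz": [-1.3, -0.8, 0.0], "twist": [0, 0, 0], "grip": 0}, {"xyz": [-1.9, -1.2, 0.0], "twist": [0, 0, 0], "grip": 0}, {"xyz": [-2.6, -1.5, 0.0], "twist": [0, 0, 0], "grip": 0}, {"xyz": [-3.3, -1.8, 0.0], "twist": [0, 0, 0], "grip": 0}]
end [0.437, 0.0805, 0.19]
```

>>> {"api": "move_arm", "payload": {
  "rows": [
    {"xyz": [-0.1, -1.8, 0.0], "twist": [0, 0, 0], "grip": 0},
    {"xyz": [-0.3, -2.6, 0.0], "twist": [0, 0, 0], "grip": 0},
    {"xyz": [-0.6, -3.4, 0.0], "twist": [0, 0, 0], "grip": 0},
    {"xyz": [-0.9, -4.2, 0.0], "twist": [0, 0, 0], "grip": 0},
    {"xyz": [-1.3, -4.9, 0.0], "twist": [0, 0, 0], "grip": 0}
  ]
}}

```text
time: 12.6
position: [0.4852, 0.1394, 0.1892]
tool_rot: [2.228, 2.215, 0.0]
ft_force: [0.6, -0.4, 0.0]
grip_width: 1.001
```

>>> {"api": "move_arm", "payload": {
  "rows": [
    {"xyz": [-0.4, -0.7, 0.0], "twist": [0, 0, 0], "grip": 0},
    {"xyz": [-0.9, -1.4, 0.0], "twist": [0, 0, 0], "grip": 0},
    {"xyz": [-1.4, -2.0, 0.0], "twist": [0, 0, 0], "grip": 0},
    {"xyz": [-1.9, -2.5, 0.0], "twist": [0, 0, 0], "grip": 0},
    {"xyz": [-2.5, -3.1, 0.0], "twist": [0, 0, 0], "grip": 0}
  ]
}}

```text
time: 13.1
position: [0.4541, 0.1145, 0.1892]
tool_rot: [2.228, 2.215, 0.0]
ft_force: [-0.4, -0.2, 0.3]
grip_width: 0.999
```

>>> {"api": "move_arm", "payload": {
  "rows": [
    {"xyz": [-0.6, -0.4, 0.0], "twist": [0, 0, 0], "grip": 0},
    {"xyz": [-1.3, -0.8, 0.0], "twist": [0, 0, 0], "grip": 0},
    {"xyz": [-1.9, -1.2, 0.0], "twist": [0, 0, 0], "grip": 0},
    {"xyz": [-2.6, -1.5, 0.0], "twist": [0, 0, 0], "grip": 0},
    {"xyz": [-3.3, -1.8, 0.0], "twist": [0, 0, 0], "grip": 0}
  ]
}}

```text
time: 13.6
position: [0.4361, 0.0814, 0.1891]
tool_rot: [2.228, 2.215, 0.0]
ft_force: [0.1, -0.3, 0.3]
grip_width: 0.998
```

```bash
python3 -c "
from look import *
look('c8');t,p,w,I=fit()
go(p,t,0.,w,I,[.437,.0805,.19],n=15)"
```

```text
t 13.6 tcp [0.4361 0.0814 0.1891] phi tcp 2.813 (array([315.86378738, 252.44850498]), np.int32(301), array([306, 244,  21,  18])) dot [0.4374 0.0732 0.154 ] phi 2.884 r 0.1028 off [ 0.0013 -0.0082] F [ 0.1 -0.3  0.3] w 1.0
fit [1.2608 1.4908 0.0473] res mrad [ 10.   4. -18. -15.  -3.  19.  18. -15.] w 0.713343718245688
now 13.65 phi now 9.18818308733481 w 0.7091283653295986 end w 0.5882628689374924 end phi 10.159281788908446
[{"xyz": [-1.6, -0.4, 0.0], "twist": [0, 0, 0], "grip": 0}, {"xyz": [-2.3, -0.5, 0.0], "twist": [0, 0, 0], "grip": 0}, {"xyz": [-3.1, -0.5, 0.0], "twist": [0, 0, 0], "grip": 0}, {"xyz": [-3.8, -0.5, 0.0], "twist": [0, 0, 0], "grip": 0}, {"xyz": [-4.5, -0.5, 0.0], "twist": [0, 0, 0], "grip": 0}]
[{"xyz": [-0.7, 0.1, 0.0], "twist": [0, 0, 0], "grip": 0}, {"xyz": [-1.3, 0.3, 0.0], "twist": [0, 0, 0], "grip": 0}, {"xyz": [-2.0, 0.5, 0.0], "twist": [0, 0, 0], "grip": 0}, {"xyz": [-2.6, 0.7, 0.0], "twist": [0, 0, 0], "grip": 0}, {"xyz": [-3.2, 0.9, 0.0], "twist": [0, 0, 0], "grip": 0}]
[{"xyz": [-0.6, 0.3, 0.0], "twist": [0, 0, 0], "grip": 0}, {"xyz": [-1.2, 0.7, 0.0], "twist": [0, 0, 0], "grip": 0}, {"xyz": [-1.7, 1.0, 0.0], "twist": [0, 0, 0], "grip": 0}, {"xyz": [-2.2, 1.4, 0.0], "twist": [0, 0, 0], "grip": 0}, {"xyz": [-2.7, 1.8, 0.0], "twist": [0, 0, 0], "grip": 0}]
end [0.459, -0.0235, 0.19]
```

```bash
python3 -c "
from look import *
go(2.884,13.6,0.,.74,.05,[.437,.0805,.19],n=10)"
```

```text
now 13.65 phi now 2.9208962589115384 w 0.7359335817815332 end w 0.6569318768784705 end phi 3.6165652579886323
[{"xyz": [-1.8, -0.4, 0.0], "twist": [0, 0, 0], "grip": 0}, {"xyz": [-2.6, -0.5, 0.0], "twist": [0, 0, 0], "grip": 0}, {"xyz": [-3.3, -0.5, 0.0], "twist": [0, 0, 0], "grip": 0}, {"xyz": [-4.1, -0.5, 0.0], "twist": [0, 0, 0], "grip": 0}, {"xyz": [-4.8, -0.4, 0.0], "twist": [0, 0, 0], "grip": 0}]
[{"xyz": [-0.7, 0.1, 0.0], "twist": [0, 0, 0], "grip": 0}, {"xyz": [-1.4, 0.3, 0.0], "twist": [0, 0, 0], "grip": 0}, {"xyz": [-2.1, 0.5, 0.0], "twist": [0, 0, 0], "grip": 0}, {"xyz": [-2.7, 0.7, 0.0], "twist": [0, 0, 0], "grip": 0}, {"xyz": [-3.4, 1.0, 0.0], "twist": [0, 0, 0], "grip": 0}]
end [0.443, -0.0015, 0.19]
```

>>> {"api": "move_arm", "payload": {
  "rows": [
    {"xyz": [-1.8, -0.4, 0.0], "twist": [0, 0, 0], "grip": 0},
    {"xyz": [-2.6, -0.5, 0.0], "twist": [0, 0, 0], "grip": 0},
    {"xyz": [-3.3, -0.5, 0.0], "twist": [0, 0, 0], "grip": 0},
    {"xyz": [-4.1, -0.5, 0.0], "twist": [0, 0, 0], "grip": 0},
    {"xyz": [-4.8, -0.4, 0.0], "twist": [0, 0, 0], "grip": 0}
  ]
}}

```text
time: 14.15
position: [0.4321, 0.0336, 0.1891]
tool_rot: [2.228, 2.215, 0.0]
ft_force: [-0.2, -0.0, 0.2]
grip_width: 0.998
```

>>> {"api": "move_arm", "payload": {
  "rows": [
    {"xyz": [-0.7, 0.1, 0.0], "twist": [0, 0, 0], "grip": 0},
    {"xyz": [-1.4, 0.3, 0.0], "twist": [0, 0, 0], "grip": 0},
    {"xyz": [-2.1, 0.5, 0.0], "twist": [0, 0, 0], "grip": 0},
    {"xyz": [-2.7, 0.7, 0.0], "twist": [0, 0, 0], "grip": 0},
    {"xyz": [-3.4, 1.0, 0.0], "twist": [0, 0, 0], "grip": 0}
  ]
}}

```text
time: 14.65
position: [0.4419, -0.0004, 0.1891]
tool_rot: [-2.228, -2.215, 0.0]
ft_force: [0.1, 0.3, 0.8]
grip_width: 1.002
```

```bash
python3 -c "
from look import *
t,p=look('c9');p%=2*np.pi;w=(p-2.884)/(t-13.6);print('w mean',w)
AX[:]=[.5378,.0465]
go(p,t,0.,w-.035,.05,[.443,-.0015,.19],n=15)"
```

```text
t 14.65 tcp [ 4.419e-01 -4.000e-04  1.891e-01] phi tcp -2.678 (array([317.09385113, 238.55339806]), np.int32(309), array([307, 230,  21,  19])) dot [0.4441 0.0005 0.154 ] phi -2.677 r 0.1037 off [0.0022 0.001 ] F [0.1 0.3 0.8] w 1.0
w mean 0.687937839382064
now 14.7 phi now 3.63888409278811 w 0.649114861054809 end w 0.539237895026602 end phi 4.528445430774378
[{"xyz": [-0.8, 0.6, 0.0], "twist": [0, 0, 0], "grip": 0}, {"xyz": [-1.3, 1.0, 0.0], "twist": [0, 0, 0], "grip": 0}, {"xyz": [-1.9, 1.4, 0.0], "twist": [0, 0, 0], "grip": 0}, {"xyz": [-2.4, 1.8, 0.0], "twist": [0, 0, 0], "grip": 0}, {"xyz": [-2.8, 2.3, 0.0], "twist": [0, 0, 0], "grip": 0}]
[{"xyz": [-0.4, 0.4, 0.0], "twist": [0, 0, 0], "grip": 0}, {"xyz": [-0.8, 0.9, 0.0], "twist": [0, 0, 0], "grip": 0}, {"xyz": [-1.2, 1.4, 0.0], "twist": [0, 0, 0], "grip": 0}, {"xyz": [-1.5, 2.0, 0.0], "twist": [0, 0, 0], "grip": 0}, {"xyz": [-1.8, 2.5, 0.0], "twist": [0, 0, 0], "grip": 0}]
[{"xyz": [-0.2, 0.5, 0.0], "twist": [0, 0, 0], "grip": 0}, {"xyz": [-0.5, 1.1, 0.0], "twist": [0, 0, 0], "grip": 0}, {"xyz": [-0.7, 1.6, 0.0], "twist": [0, 0, 0], "grip": 0}, {"xyz": [-0.8, 2.2, 0.0], "twist": [0, 0, 0], "grip": 0}, {"xyz": [-0.9, 2.8, 0.0], "twist": [0, 0, 0], "grip": 0}]
end [0.519, -0.0565, 0.19]
```

>>> {"api": "move_arm", "payload": {
  "rows": [
    {"xyz": [-0.8, 0.6, 0.0], "twist": [0, 0, 0], "grip": 0.1},
    {"xyz": [-1.3, 1.0, 0.0], "twist": [0, 0, 0], "grip": 0.2},
    {"xyz": [-1.9, 1.4, 0.0], "twist": [0, 0, 0], "grip": 0.3},
    {"xyz": [-2.4, 1.8, 0.0], "twist": [0, 0, 0], "grip": 0.3},
    {"xyz": [-2.8, 2.3, 0.0], "twist": [0, 0, 0], "grip": 0.3}
  ],
  "force": 12
}}

```text
time: 15.2
position: [0.4649, -0.0287, 0.1891]
tool_rot: [-2.228, -2.214, 0.0]
ft_force: [-0.1, -0.2, 0.2]
grip_width: 0.719
```

```bash
python3 -c "
from look import *
t,p=look('d1');p%=2*np.pi;w=(p-3.606)/(t-14.65);print('w mean',w)
AX[:]=[.5378,.0465]
go(p,t,0.,.6,.05,[.466,-.0295,.19],n=15,z_=[.172,.154,.137]+[.137]*12,g=[.3,.3,.4]+[.8]*12)"
```

```text
t 15.2 tcp [ 0.4649 -0.0287  0.1891] phi tcp -2.33 (array([312.75649351, 239.30194805]), np.int32(308), array([303, 230,  21,  19])) dot [ 0.4644 -0.0282  0.154 ] phi -2.337 r 0.1044 off [-0.0005  0.0005] F [-0.1 -0.2  0.2] w 0.72
w mean 0.6180430060701513
now 15.25 phi now 3.975829899113254 w 0.596325044439107 end w 0.490702429620536 end phi 4.78946322329668
[{"xyz": [-0.6, 0.6, 1.8], "twist": [0, 0, 0], "grip": 0.3}, {"xyz": [-1.0, 1.1, 3.6], "twist": [0, 0, 0], "grip": 0.3}, {"xyz": [-1.3, 1.6, 5.3], "twist": [0, 0, 0], "grip": 0.4}, {"xyz": [-1.6, 2.1, 5.3], "twist": [0, 0, 0], "grip": 0.8}, {"xyz": [-1.9, 2.6, 5.3], "twist": [0, 0, 0], "grip": 0.8}]
[{"xyz": [-0.2, 0.6, 0.0], "twist": [0, 0, 0], "grip": 0.8}, {"xyz": [-0.4, 1.1, 0.0], "twist": [0, 0, 0], "grip": 0.8}, {"xyz": [-0.6, 1.6, 0.0], "twist": [0, 0, 0], "grip": 0.8}, {"xyz": [-0.7, 2.2, 0.0], "twist": [0, 0, 0], "grip": 0.8}, {"xyz": [-0.8, 2.7, 0.0], "twist": [0, 0, 0], "grip": 0.8}]
[{"xyz": [-0.1, 0.6, 0.0], "twist": [0, 0, 0], "grip": 0.8}, {"xyz": [-0.2, 1.1, 0.0], "twist": [0, 0, 0], "grip": 0.8}, {"xyz": [-0.2, 1.6, 0.0], "twist": [0, 0, 0], "grip": 0.8}, {"xyz": [-0.2, 2.2, 0.0], "twist": [0, 0, 0], "grip": 0.8}, {"xyz": [-0.2, 2.7, 0.0], "twist": [0, 0, 0], "grip": 0.8}]
end [0.546, -0.0585, 0.137]
```

Within 1 mm of the handle, so I'm taking it now.

>>> {"api": "move_arm", "payload": {
  "rows": [
    {"xyz": [-0.6, 0.6, 1.8], "twist": [0, 0, 0], "grip": 0.3},
    {"xyz": [-1.0, 1.1, 3.6], "twist": [0, 0, 0], "grip": 0.3},
    {"xyz": [-1.3, 1.6, 5.3], "twist": [0, 0, 0], "grip": 0.4},
    {"xyz": [-1.6, 2.1, 5.3], "twist": [0, 0, 0], "grip": 0.8},
    {"xyz": [-1.9, 2.6, 5.3], "twist": [0, 0, 0], "grip": 0.8}
  ]
}}

```text
time: 15.75
position: [0.4908, -0.0474, 0.1363]
tool_rot: [-2.228, -2.215, 0.0]
ft_force: [0.5, 0.3, -0.6]
grip_width: 0.514
```

>>> {"api": "move_arm", "payload": {
  "rows": [
    {"xyz": [-0.2, 0.6, 0.0], "twist": [0, 0, 0], "grip": 0.8},
    {"xyz": [-0.4, 1.1, 0.0], "twist": [0, 0, 0], "grip": 0.8},
    {"xyz": [-0.6, 1.6, 0.0], "twist": [0, 0, 0], "grip": 0.8},
    {"xyz": [-0.7, 2.2, 0.0], "twist": [0, 0, 0], "grip": 0.8},
    {"xyz": [-0.8, 2.7, 0.0], "twist": [0, 0, 0], "grip": 0.8}
  ]
}}

```text
time: 16.25
position: [0.5186, -0.0561, 0.1369]
tool_rot: [2.227, 2.213, 0.001]
ft_force: [-0.1, -2.2, 3.9]
grip_width: 0.336
```

```bash
python3 -c "
from look import *
AX[:]=[.5375,.0465]
s=ctrl.get_state();p=s['position'];print(p,s['ft_force'],s['grip_width'],np.arctan2(p[1]-AX[1],p[0]-AX[0]),np.hypot(*(p[:2]-AX)))
# carry on: speed .52 rad/s, phi from cmd to pointer 1.37
c=[.519,-.0565,.137];a=np.arctan2(c[1]-AX[1],c[0]-AX[0]);print(a)
tot=1.37-a;w=.6;t=np.arange(1,80)*.1
# hold w, then cosine ramp-down over Tb
Tb=1.6;tc=(tot-w*Tb/2)/w;u=np.clip((t-tc)/Tb,0,1)
ph=a+w*np.minimum(t,tc)+w*Tb*(u/2+np.sin(np.pi*u)/(2*np.pi))
n=int((tc+Tb)*10)+2;print(tc,n,ph[n])
rows(ph[:n],[.137]*n,[.8]*n,c)
"
```

```text
[ 0.51858533 -0.0561215   0.13694511] [-0.10459468 -2.23476502  3.86437685] 0.3358750038937272 -1.7530655751937794 0.10435006840690704
-1.7485130777025435
4.397521796170906 61 1.37
[{"xyz": [-0.1, 0.6, 0.0], "twist": [0, 0, 0], "grip": 0.8}, {"xyz": [-0.2, 1.2, 0.0], "twist": [0, 0, 0], "grip": 0.8}, {"xyz": [-0.2, 1.9, 0.0], "twist": [0, 0, 0], "grip": 0.8}, {"xyz": [-0.2, 2.5, 0.0], "twist": [0, 0, 0], "grip": 0.8}, {"xyz": [-0.1, 3.1, 0.0], "twist": [0, 0, 0], "grip": 0.8}]
[{"xyz": [0.1, 0.7, 0.0], "twist": [0, 0, 0], "grip": 0.8}, {"xyz": [0.2, 1.3, 0.0], "twist": [0, 0, 0], "grip": 0.8}, {"xyz": [0.4, 1.9, 0.0], "twist": [0, 0, 0], "grip": 0.8}, {"xyz": [0.6, 2.5, 0.0], "twist": [0, 0, 0], "grip": 0.8}, {"xyz": [0.8, 3.1, 0.0], "twist": [0, 0, 0], "grip": 0.8}]
[{"xyz": [0.3, 0.5, 0.0], "twist": [0, 0, 0], "grip": 0.8}, {"xyz": [0.6, 1.1, 0.0], "twist": [0, 0, 0], "grip": 0.8}, {"xyz": [0.9, 1.6, 0.0], "twist": [0, 0, 0], "grip": 0.8}, {"xyz": [1.3, 2.1, 0.0], "twist": [0, 0, 0], "grip": 0.8}, {"xyz": [1.7, 2.6, 0.0], "twist": [0, 0, 0], "grip": 0.8}]
[{"xyz": [0.5, 0.5, 0.0], 
[... 2053 characters left out ...]
rip": 0.8}]
[{"xyz": [0.2, -0.3, 0.0], "twist": [0, 0, 0], "grip": 0.8}, {"xyz": [0.3, -0.7, 0.0], "twist": [0, 0, 0], "grip": 0.8}, {"xyz": [0.3, -0.9, 0.0], "twist": [0, 0, 0], "grip": 0.8}, {"xyz": [0.4, -1.2, 0.0], "twist": [0, 0, 0], "grip": 0.8}, {"xyz": [0.4, -1.3, 0.0], "twist": [0, 0, 0], "grip": 0.8}]
[{"xyz": [0.1, -0.1, 0.0], "twist": [0, 0, 0], "grip": 0.8}, {"xyz": [0.1, -0.2, 0.0], "twist": [0, 0, 0], "grip": 0.8}, {"xyz": [0.1, -0.2, 0.0], "twist": [0, 0, 0], "grip": 0.8}, {"xyz": [0.1, -0.3, 0.0], "twist": [0, 0, 0], "grip": 0.8}, {"xyz": [0.1, -0.3, 0.0], "twist": [0, 0, 0], "grip": 0.8}]
[{"xyz": [0.0, 0.0, 0.0], "twist": [0, 0, 0], "grip": 0.8}]
end [0.558, 0.1495, 0.137]
```

Gripped. I'll carry it round to the pointer in two batches.

>>> {"api": "move_arm", "payload": {
  "rows": [
    {"xyz": [-0.1, 0.6, 0.0], "twist": [0, 0, 0], "grip": 0.8},
    {"xyz": [-0.2, 1.2, 0.0], "twist": [0, 0, 0], "grip": 0.8},
    {"xyz": [-0.2, 1.9, 0.0], "twist": [0, 0, 0], "grip": 0.8},
    {"xyz": [-0.2, 2.5, 0.0], "twist": [0, 0, 0], "grip": 0.8},
    {"xyz": [-0.1, 3.1, 0.0], "twist": [0, 0, 0], "grip": 0.8}
  ]
}}

```text
time: 16.75
position: [0.5496, -0.0571, 0.1369]
tool_rot: [2.227, 2.213, 0.001]
ft_force: [0.5, -1.3, 6.0]
grip_width: 0.337
```

>>> {"api": "move_arm", "payload": {
  "rows": [
    {"xyz": [0.1, 0.7, 0.0], "twist": [0, 0, 0], "grip": 0.8},
    {"xyz": [0.2, 1.3, 0.0], "twist": [0, 0, 0], "grip": 0.8},
    {"xyz": [0.4, 1.9, 0.0], "twist": [0, 0, 0], "grip": 0.8},
    {"xyz": [0.6, 2.5, 0.0], "twist": [0, 0, 0], "grip": 0.8},
    {"xyz": [0.8, 3.1, 0.0], "twist": [0, 0, 0], "grip": 0.8}
  ]
}}

```text
time: 17.25
position: [0.5806, -0.0485, 0.137]
tool_rot: [2.227, 2.214, 0.002]
ft_force: [-0.3, 0.7, 6.9]
grip_width: 0.334
```

>>> {"api": "move_arm", "payload": {
  "rows": [
    {"xyz": [0.3, 0.5, 0.0], "twist": [0, 0, 0], "grip": 0.8},
    {"xyz": [0.6, 1.1, 0.0], "twist": [0, 0, 0], "grip": 0.8},
    {"xyz": [0.9, 1.6, 0.0], "twist": [0, 0, 0], "grip": 0.8},
    {"xyz": [1.3, 2.1, 0.0], "twist": [0, 0, 0], "grip": 0.8},
    {"xyz": [1.7, 2.6, 0.0], "twist": [0, 0, 0], "grip": 0.8}
  ]
}}

```text
time: 17.75
position: [0.6067, -0.0316, 0.137]
tool_rot: [2.227, 2.214, 0.002]
ft_force: [0.3, 0.4, 5.2]
grip_width: 0.338
```

>>> {"api": "move_arm", "payload": {
  "rows": [
    {"xyz": [0.5, 0.5, 0.0], "twist": [0, 0, 0], "grip": 0.8},
    {"xyz": [0.9, 0.9, 0.0], "twist": [0, 0, 0], "grip": 0.8},
    {"xyz": [1.4, 1.3, 0.0], "twist": [0, 0, 0], "grip": 0.8},
    {"xyz": [1.9, 1.7, 0.0], "twist": [0, 0, 0], "grip": 0.8},
    {"xyz": [2.4, 2.0, 0.0], "twist": [0, 0, 0], "grip": 0.8}
  ]
}}

```text
time: 18.25
position: [0.627, -0.0074, 0.1369]
tool_rot: [2.227, 2.214, 0.003]
ft_force: [1.1, -0.6, 5.5]
grip_width: 0.334
```

>>> {"api": "move_arm", "payload": {
  "rows": [
    {"xyz": [0.6, 0.3, 0.0], "twist": [0, 0, 0], "grip": 0.8},
    {"xyz": [1.1, 0.6, 0.0], "twist": [0, 0, 0], "grip": 0.8},
    {"xyz": [1.7, 0.8, 0.0], "twist": [0, 0, 0], "grip": 0.8},
    {"xyz": [2.3, 1.1, 0.0], "twist": [0, 0, 0], "grip": 0.8},
    {"xyz": [2.9, 1.2, 0.0], "twist": [0, 0, 0], "grip": 0.8}
  ]
}}

```text
time: 18.75
position: [0.6391, 0.0217, 0.137]
tool_rot: [2.227, 2.214, 0.003]
ft_force: [2.0, -0.1, 5.5]
grip_width: 0.336
```

>>> {"api": "move_arm", "payload": {
  "rows": [
    {"xyz": [0.6, 0.2, 0.0], "twist": [0, 0, 0], "grip": 0.8},
    {"xyz": [1.3, 0.3, 0.0], "twist": [0, 0, 0], "grip": 0.8},
    {"xyz": [1.9, 0.3, 0.0], "twist": [0, 0, 0], "grip": 0.8},
    {"xyz": [2.5, 0.3, 0.0], "twist": [0, 0, 0], "grip": 0.8},
    {"xyz": [3.1, 0.3, 0.0], "twist": [0, 0, 0], "grip": 0.8}
  ]
}}

```text
time: 19.25
position: [0.6422, 0.0525, 0.137]
tool_rot: [2.227, 2.214, 0.003]
ft_force: [0.8, -0.1, 5.9]
grip_width: 0.338
```

Forces are low, so I'll continue.

>>> {"api": "move_arm", "payload": {
  "rows": [
    {"xyz": [0.7, 0.0, 0.0], "twist": [0, 0, 0], "grip": 0.8},
    {"xyz": [1.3, -0.1, 0.0], "twist": [0, 0, 0], "grip": 0.8},
    {"xyz": [1.9, -0.2, 0.0], "twist": [0, 0, 0], "grip": 0.8},
    {"xyz": [2.5, -0.4, 0.0], "twist": [0, 0, 0], "grip": 0.8},
    {"xyz": [3.1, -0.6, 0.0], "twist": [0, 0, 0], "grip": 0.8}
  ]
}}

```text
time: 19.75
position: [0.6358, 0.0836, 0.137]
tool_rot: [2.227, 2.215, 0.002]
ft_force: [0.1, 0.2, 6.9]
grip_width: 0.337
```

>>> {"api": "move_arm", "payload": {
  "rows": [
    {"xyz": [0.6, -0.2, 0.0], "twist": [0, 0, 0], "grip": 0.8},
    {"xyz": [1.2, -0.5, 0.0], "twist": [0, 0, 0], "grip": 0.8},
    {"xyz": [1.7, -0.8, 0.0], "twist": [0, 0, 0], "grip": 0.8},
    {"xyz": [2.3, -1.1, 0.0], "twist": [0, 0, 0], "grip": 0.8},
    {"xyz": [2.8, -1.5, 0.0], "twist": [0, 0, 0], "grip": 0.8}
  ]
}}

```text
time: 20.25
position: [0.6206, 0.1112, 0.137]
tool_rot: [2.228, 2.214, 0.0]
ft_force: [-2.0, 0.3, 6.8]
grip_width: 0.337
```

>>> {"api": "move_arm", "payload": {
  "rows": [
    {"xyz": [0.5, -0.4, 0.0], "twist": [0, 0, 0], "grip": 0.8},
    {"xyz": [0.9, -0.8, 0.0], "twist": [0, 0, 0], "grip": 0.8},
    {"xyz": [1.4, -1.3, 0.0], "twist": [0, 0, 0], "grip": 0.8},
    {"xyz": [1.8, -1.8, 0.0], "twist": [0, 0, 0], "grip": 0.8},
    {"xyz": [2.1, -2.3, 0.0], "twist": [0, 0, 0], "grip": 0.8}
  ]
}}

```text
time: 20.75
position: [0.5978, 0.133, 0.137]
tool_rot: [2.228, 2.215, 0.002]
ft_force: [0.7, 0.9, 6.5]
grip_width: 0.342
```

>>> {"api": "move_arm", "payload": {
  "rows": [
    {"xyz": [0.4, -0.5, 0.0], "twist": [0, 0, 0], "grip": 0.8},
    {"xyz": [0.7, -1.0, 0.0], "twist": [0, 0, 0], "grip": 0.8},
    {"xyz": [0.9, -1.5, 0.0], "twist": [0, 0, 0], "grip": 0.8},
    {"xyz": [1.2, -1.9, 0.0], "twist": [0, 0, 0], "grip": 0.8},
    {"xyz": [1.3, -2.4, 0.0], "twist": [0, 0, 0], "grip": 0.8}
  ]
}}

```text
time: 21.25
position: [0.5742, 0.1455, 0.137]
tool_rot: [2.227, 2.214, 0.002]
ft_force: [0.6, -0.5, 5.2]
grip_width: 0.337
```

>>> {"api": "move_arm", "payload": {
  "rows": [
    {"xyz": [0.2, -0.3, 0.0], "twist": [0, 0, 0], "grip": 0.8},
    {"xyz": [0.3, -0.7, 0.0], "twist": [0, 0, 0], "grip": 0.8},
    {"xyz": [0.3, -0.9, 0.0], "twist": [0, 0, 0], "grip": 0.8},
    {"xyz": [0.4, -1.2, 0.0], "twist": [0, 0, 0], "grip": 0.8},
    {"xyz": [0.4, -1.3, 0.0], "twist": [0, 0, 0], "grip": 0.8}
  ]
}}

```text
time: 21.75
position: [0.5608, 0.1496, 0.1369]
tool_rot: [2.228, 2.215, 0.0]
ft_force: [0.1, -0.3, 7.1]
grip_width: 0.34
```

>>> {"api": "move_arm", "payload": {
  "rows": [
    {"xyz": [0.1, -0.1, 0.0], "twist": [0, 0, 0], "grip": 0.8},
    {"xyz": [0.1, -0.2, 0.0], "twist": [0, 0, 0], "grip": 0.8},
    {"xyz": [0.1, -0.2, 0.0], "twist": [0, 0, 0], "grip": 0.8},
    {"xyz": [0.1, -0.3, 0.0], "twist": [0, 0, 0], "grip": 0.8},
    {"xyz": [0.1, -0.3, 0.0], "twist": [0, 0, 0], "grip": 0.8}
  ]
}}

```text
time: 22.25
position: [0.5581, 0.1502, 0.1369]
tool_rot: [2.228, 2.214, 0.0]
ft_force: [-0.9, -1.0, 6.0]
grip_width: 0.338
```

>>> {"api": "move_arm", "payload": {
  "rows": [
    {"xyz": [0, 0, 0], "twist": [0, 0, 0], "grip": 0.8},
    {"xyz": [0, 0, 0], "twist": [0, 0, 0], "grip": 0.8},
    {"xyz": [0, 0, 0], "twist": [0, 0, 0], "grip": 0.8}
  ]
}}

```text
time: 22.55
position: [0.5583, 0.1501, 0.1369]
tool_rot: [2.228, 2.214, 0.001]
ft_force: [-0.4, -0.6, 7.1]
grip_width: 0.335
```

```bash
python3 -c "
from look import *
to([.558,.1495,.137]);c=ctrl.camera_info('wrist')
im,d=ctrl.get_image('wrist');cv2.imwrite('pics/e1.png',im)
k=blob(im,(0,150,60),(8,255,255),(200,30,440,200));print(k)
g=onplane('wrist',k[0],.058,c);print(g,np.arctan2(g[1]-.0465,g[0]-.5378))"
```

```text
t 22.55 pos [0.5583 0.1501 0.1369] shift cm [-0.1 -0.  -0. ] twist [ 0.001  0.    -0.006] F [-0.4  -0.62  7.12] q [ 0.18  0.29 -0.57  1.75  0.17  1.15 -0.45] w 0.335
(array([327.05594406, 145.32167832]), np.int32(1430), array([309, 122,  39,  52]))
[0.56785827 0.20313964 0.058     ] 1.3812066454794263
```

View pics/e1.png

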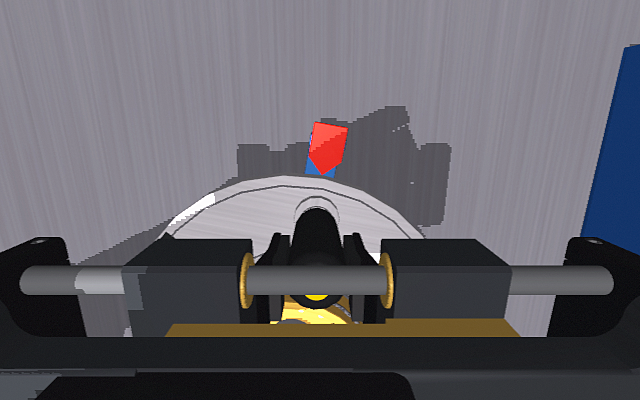

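The pointer is at 1.38 rad and the handle is held at about 1.37 rad, so it is in line. I'll release, lift and check.

>>> {"api": "move_arm", "payload": {
  "rows": [
    {"xyz": [0, 0, 0], "twist": [0, 0, 0], "grip": 0.5},
    {"xyz": [0, 0, 0], "twist": [0, 0, 0], "grip": 0.3},
    {"xyz": [0, 0, 0], "twist": [0, 0, 0], "grip": 0},
    {"xyz": [0, 0, 0], "twist": [0, 0, 0], "grip": 0},
    {"xyz": [0, 0, 0], "twist": [0, 0, 0], "grip": 0}
  ]
}}

```text
time: 23.1
position: [0.5574, 0.1503, 0.1358]
tool_rot: [-2.228, -2.215, 0.001]
ft_force: [0.3, -0.6, -0.1]
grip_width: 0.707
```

>>> {"api": "move_arm", "payload": {
  "rows": [
    {"xyz": [0, 0, 0], "twist": [0, 0, 0], "grip": 0},
    {"xyz": [0, 0, 0], "twist": [0, 0, 0], "grip": 0},
    {"xyz": [0, 0, -2], "twist": [0, 0, 0], "grip": 0},
    {"xyz": [0, 0, -4], "twist": [0, 0, 0], "grip": 0},
    {"xyz": [0, 0, -6], "twist": [0, 0, 0], "grip": 0}
  ]
}}

```text
time: 23.6
position: [0.5575, 0.1502, 0.1967]
tool_rot: [-2.228, -2.215, 0.001]
ft_force: [1.1, -0.6, -0.6]
grip_width: 0.993
```

```bash
python3 -c "
from look import *
AX[:]=[.5378,.0465]
look('e2')"
```

```text
t 23.6 tcp [0.5575 0.1502 0.1967] phi tcp 1.383 (array([317.36236934, 237.68292683]), np.int32(287), array([308, 229,  20,  18])) dot [0.5598 0.1487 0.154 ] phi 1.359 r 0.1046 off [ 0.0023 -0.0015] F [ 1.1 -0.6 -0.6] w 0.99
```

>>> {"api": "move_arm", "payload": {
  "rows": [
    {"xyz": [0, 0, -3], "twist": [0, 0, 0], "grip": 0},
    {"xyz": [-2, 0, -6], "twist": [0, 0, 0], "grip": 0},
    {"xyz": [-4, 0, -9], "twist": [0, 0, 0], "grip": 0},
    {"xyz": [-6, 0, -10], "twist": [0, 0, 0], "grip": 0},
    {"xyz": [-6, 0, -10], "twist": [0, 0, 0], "grip": 0}
  ]
}}

```text
time: 24.15
position: [0.5587, 0.0869, 0.2979]
tool_rot: [2.231, 2.206, 0.002]
ft_force: [-0.3, 0.2, 0.3]
grip_width: 0.999
```

>>> {"api": "move_arm", "payload": {
  "rows": [
    {"xyz": [0, 0, 0], "twist": [0, 0, 0], "grip": 0},
    {"xyz": [0, 0, 0], "twist": [0, 0, 0], "grip": 0},
    {"xyz": [0, 0, 0], "twist": [0, 0, 0], "grip": 0},
    {"xyz": [0, 0, 0], "twist": [0, 0, 0], "grip": 0},
    {"xyz": [0, 0, 0], "twist": [0, 0, 0], "grip": 0}
  ]
}}

```text
time: 24.65
position: [0.5571, 0.0909, 0.2957]
tool_rot: [-2.227, -2.216, 0.001]
ft_force: [0.4, 0.6, 0.2]
grip_width: 1.003
```

```bash
python3 -c "
from look import *
AX[:]=[.5378,.0465]
look('e3',(230,80,420,230))"
```

```text
t 24.65 tcp [0.5571 0.0909 0.2957] phi tcp 1.16 (array([329.43296089, 214.92178771]), np.int32(716), array([314, 197,  30,  33])) dot [0.571  0.0728 0.154 ] phi 0.671 r 0.0423 off [ 0.0139 -0.018 ] F [0.4 0.6 0.2] w 1.0
```

View pics/e3.png

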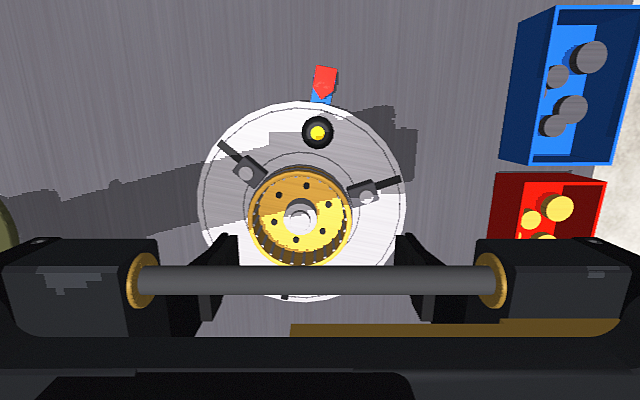

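The dot is at (317,133) and the pointer at (323,85), so the handle is in line. I'll check that it is at rest, then hand in.

```bash
python3 -c "
from look import *
AX[:]=[.5378,.0465]
D=np.load('pics/e3.npz');c=dict(mtx=D['mtx'],world_from_camera=D['world_from_camera'])
k=blob(D['im'],(20,120,100),(38,255,255),(295,115,340,150));g=onplane('wrist',k[0],.154,c)
r=blob(D['im'],(0,150,60),(8,255,255),(300,55,350,110));q=onplane('wrist',r[0],.058,c)
print(k[0],g,q,[np.arctan2(v[1]-AX[1],v[0]-AX[0]) for v in(g,q)])
t,p=look('e4',(295,115,340,150));t,p=look('e5',(295,115,340,150))
pk=AX+.105*(q[:2]-AX)/np.linalg.norm(q[:2]-AX);print('off parked mm',(g[:2]-pk)*1e3)
ctrl.close_job();print('closed')"
```

```text
[317.22424242 132.76969697] [0.55961754 0.14930201 0.154     ] [0.56765214 0.20300116 0.058     ] [np.float64(1.3616705244075595), np.float64(1.3823134016604497)]
t 24.7 tcp [0.5572 0.0907 0.2958] phi tcp 1.158 (array([316.96969697, 132.61212121]), np.int32(165), array([310, 126,  15,  14])) dot [0.5595 0.1493 0.154 ] phi 1.363 r 0.105 off [0.0024 0.0586] F [ 0.7 -1.3  0.5] w 1.0
t 24.75 tcp [0.5572 0.0905 0.2959] phi tcp 1.156 (array([316.93251534, 132.51533742]), np.int32(163), array([310, 126,  15,  14])) dot [0.5596 0.1492 0.154 ] phi 1.362 r 0.105 off [0.0024 0.0587] F [-0.2  0.3  0.4] w 1.0
off parked mm [ 2.14380124 -0.33840453]
the job is handed in; nothing more can be done
closed
```

The check is done and handed in after about 25 s: the turntable runs free, and the handle is parked at the red pointer and let go.

- **Spin:** I turned it counter-clockwise to about 1.5 rad/s by the handle and let go at about t = 5.6 s.
- **Coast:** I followed it with the fingertips about 1.5 cm above the handle from t = 6.25 to 15.25 s. The horizontal offset was at most 8 mm at the wrist-camera checks, and I saw no sign of contact. It slowed to about 0.6 rad/s.
- **Catch:** I took the handle again at about 0.6 rad/s and carried it gently round to the pointer. It was released there, and the arm is clear above.
- **Last checks:** The handle is about 2 mm from the parked point, at 1.362 rad against 1.382 rad for the pointer. It did not move between the last three pictures. The wrist force was near zero.
- **Disagreements:** The turning axis measured by wrist camera and by arm position differed by about 2 mm. The single-inertia coast fit drifted up to 19 mrad, so I corrected the following from each picture instead.
- **Not checked:** I did not look at the rest of the bench again at the end. I know of no contact with it.

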